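# Line the reagent bottles up by size in the graded bottle stand

## Task

Line up the four reagent bottles at the front of the bench, left of the microscope, in the white bottle stand from the slimmest to the widest, so that each stands upright, right down on the pad, in the one well of its size. Keep the bottles upright on the way, and leave the glass staining jar in front of the microscope standing where it is.

Things in the scene. Friction and masses are not known exactly. Their poses are not given: they have to be found in the camera images.
- stand: bottle stand, fixed: a white moulded block 250 mm long (its y), 88 mm wide (its x), 26 mm high, lying flat at any angle, with four round wells in one row along its y axis, graded in size, slimmest at the +y end, widest at the -y end. Dark rubber pads lie on the well floors, 16 mm below the block's top. Origin: on the bench, midway between the end wells
- seat_slim (a point): centre of the rubber pad in the slimmest well (bore 39 mm), 10 mm above the bench; the well's rim is 16 mm higher and bevelled 3 mm all round. On the stand's centre line, 90.5 mm from its origin towards +y
- seat_small (a point): the same for the second well (bore 50 mm), 41 mm from the origin towards +y
- seat_medium (a point): the same for the third well (bore 60.5 mm), 19.5 mm from the origin towards -y
- seat_wide (a point): the same for the widest well (bore 71 mm), 90.5 mm from the origin towards -y
- oil_mid (a point): centre, half-way up, of the small squat brown bottle with black cap: body 31 mm across up to 50 mm, cap 24 mm across, 62 mm high in all, 55 g, upright. (Similar stock bottles far back on the left, out of reach, are fixed and not part of the job.) In the stand its top comes 60 mm lower than that of the bottle beside it, so a gripper reaching down to it there needs that neighbour's well still empty
- dropper_mid (a point): centre, half-way up, of the slim brown bottle with a red dropper bulb: body 42 mm across up to 82 mm, red bulb and collar about 27 mm across from 82 to 122 mm (its top), rigid, 170 g, upright
- amber_mid (a point): centre, half-way up, of the brown bottle with white screw cap: body 53 mm across, cap 33 mm across from 104 to 120 mm (its top), 280 g, upright
- white_mid (a point): centre, half-way up, of the big white bottle with blue screw cap: body 62 mm across, cap 41 mm across from 128 to 146 mm (its top), 440 g, upright
- jar_mid (a point): centre, half-way up, of the clear glass staining jar with violet contents and a white lid, 57 mm across, 97 mm high, loose, standing in front of the microscope between the bottles and the stand; it stays where it is. Behind it stands a tall microscope (fixed) whose eyepieces overhang the bench at x 0.47 to 0.59, y -0.06 to 0.07, z 0.30 to 0.36 m: swing the arm past in front of them, at x below 0.40
Mind the look-alikes: they are no part of the job. What is shaped like the part that bears dropper_mid but green is not meant.

How it is judged:
By the outcome, as a careful person would: the job done as asked, in the order asked, and still so for the second after the job is handed in, with the robot touching nothing.
It also fails if it takes over 131 s, if anything falls off the work surface, if the arm or the gripper's body presses on something with over 40 N, if the wrist force passes 120 N, or if a joint passes its speed limit or range.

## Robot

A 7-joint arm with a two-finger parallel gripper is mounted at the origin on a cart in front of the work surface, level with it; the furniture and walls round the work are solid. World frame = base frame: x ahead of the robot, y to its left, z up, the work surface at z = 0. Lengths are in m, angles in rad, forces in N, time in s.
With the tool pointing down it reaches from about 0.4 to 0.85 m from the base axis. Payload 4.5 kg.
Tool frame: the origin (TCP) lies midway between the tips of the shut fingers; the grasp point (between the pads) lies 19 mm behind it; z points along the fingers, y is the direction in which the jaws open and shut (so a half turn about z gives the same grasp; the last joint's range is limited). The gripper opens to 88 mm and grips with 3 to 60 N. Pads are 18 mm wide; open, the fingers measure 123 mm over their backs; the gripper's body (75 mm by 187 mm) begins 45 mm behind the grasp point.
Start: joints at [1.289, 0.689, -0.195, 1.565, 0.157, 0.902, -0.215], TCP at [0.194, -0.594, 0.239] pointing down, gripper open.
Joint ranges: [-3.01, 3.01], [-0.46, 2.08], [-1.47, 1.51], [0.13, 2.56], [-1, 4.14], [0.04, 2.09], [-2.66, 2.66]. Speed limits (rad/s): [2.57, 2.57, 3.14, 3.14, 3.14, 3.14, 3.14].

## Interface

Orientations are given as a unit quaternion [x, y, z, w].
In Python, from plant import get_state, snapshot, finish_job, regions_of gives the robot as it stands.
- The arm moves only by the tool send_rows, never from a script. Its argument "series" is a list of rows, each an object of numbers: "grip": the opening, from 0 (shut) to 1 (fully open); "dx", "dy", "dz": the shift along the tool's x, y, z in mm; "turn": the turn about the tool's z in rad. A call has 1 to 20 rows; each row shifts and turns the commanded pose from where the row before left it, along the tool's axes as they then stand; what a row does not reach is not made up. A row lasts 1/10 s, in which the tool goes at most 50 mm and 8.59 degrees, less where a joint would pass 70% of its speed; a pose out of reach is approached as far as the arm can. A call is refused whole if a number of a shift passes 50 or a number of a turn 0.15, either way. A call with a gripper value outside its range is refused whole. The fingers move at their own pace and stop on an object; "force" is the grip in N (left out, the last holds). Time passes only in rows, so rows that do not move let the fingers close. It gives the time, the measured TCP pose, the force and the opening at its end, in the units of the state.
- get_state(): the state, without advancing time (a new reading comes with each control period).
- snapshot(name): name is "side" or "top" or "wrist"; returns a dict with "img" (480x640x3 uint8, red, green, blue), "depth" (480x640 float32, m along the optical axis (not along the pixel's ray), 0 where there is no reading), "fov_y" (degrees; the focal length in pixels is half the picture's height over the tangent of half this angle, whatever the lens; pixels are square), "cx", "cy" (the principal point, pixels), "R" (3x3) and "t" (3): a world point X has camera coordinates R X + t. Camera axes: x right, y down, z forward; pixel columns grow to the right and rows downward; lengths in m; the calibration is good to about 2 mm. A picture is of the moment at which its call begins.
- finish_job(): hands the job in, once; it reports no verdict.
Trained networks look in a picture, given as the dict that the camera call returned (one of the last four; its "shot" number tells which), for a name from the list of things; names that differ only in an ending like _2 or _b are one class to them, and where a whole thing is asked for, a point or a joint stands for the part that bears it (a point fixed in the world has none). Each returns a list of dicts, best first, with "score" (0 to 1); they miss things now and then, are a little off and sometimes report something else, mostly with a low value. They report only what shows in the picture. A call takes as long as a camera call. They do not tell look-alikes from the thing itself.
- regions_of(picture, target): "pixels" (480x640 bool, what is visible of it) and "extent" ([left, top, right, bottom] in pixels, round what is visible of it).
The state is a dict: "clock": time; "q": joint angles; "qd": joint speeds; "joint_torque": joint torques, N m; "tool_pos": TCP position; "eef_rot": TCP orientation; "contact_force": force on the tool from outside, world axes, zero at the start; "moment": the same for the moment, N m; "opening": opening from 0.0 (shut) to 1.0 (fully open).
Only numpy, scipy, OpenCV 4.12 (cv2) and the standard library are available. Lean on these libraries where they do the work, as an engineer would, in place of code of your own. Each camera call takes 0.05 s, during which the arm holds its last target.

## Working session

There is one attempt and no reset: what is moved stays moved. The work goes in short steps, Python scripts to look and compute and a tool call to move; the robot and the scene stay as the last step left them, time stands still between calls to the robot, and variables do not carry over. Pictures are saved under pics/ and viewed, and the job is handed in when it is done.

Besides the shell and the picture viewer there is one more tool, called as name(argument=value, ...), one argument or row to a line, values as JSON. send_rows: Moves the arm, as the interface text tells. Its arguments: {"type":"object","properties":{"series":{"type":"array","items":{"type":"object","properties":{"grip":{"type":"number"},"dx":{"type":"number"},"dy":{"type":"number"},"dz":{"type":"number"},"turn":{"type":"number"}}}},"force":{"type":"number"}},"required":["series"]}

```bash
ls; mkdir -p pics; python3 - <<'E'
from plant import *
import cv2, numpy as np, pickle
s=get_state()
for k,v in s.items(): print(k,np.round(v,3))
for n in ["side","top","wrist"]:
    p=snapshot(n); pickle.dump(p,open(f'pics/{n}0.pkl','wb'))
    cv2.imwrite(f'pics/{n}0.png',p["img"][:,:,::-1])
    print(n,p["fov_y"],p["cx"],p["cy"],np.round(p["R"],3).tolist(),np.round(p["t"],3),p["shot"])
E
```

```text
pics
clock 0.0
q [ 1.289  0.69  -0.194  1.566  0.157  0.902 -0.215]
qd [ 0.001 -0.003  0.001  0.001 -0.001 -0.001  0.001]
joint_torque [-1.0000e-03 -5.2756e+01 -1.2670e+00 -1.5343e+01 -5.3000e-02  6.0000e-03
  0.0000e+00]
tool_pos [ 0.194 -0.594  0.238]
eef_rot [ 0.988  0.157 -0.    -0.001]
contact_force [ 0.765 -0.423 -0.074]
moment [-0.001 -0.012 -0.007]
opening 1.002
side 48.10524029764249 323.8877674599902 238.14044759968354 [[-0.63, -0.776, 0.027], [-0.346, 0.249, -0.905], [0.696, -0.579, -0.425]] [0.368 0.255 1.111] 1
top 47.45752368057518 327.86609520182304 235.06641859975477 [[0.006, -1.0, 0.009], [-0.991, -0.007, -0.135], [0.135, -0.008, -0.991]] [0.026 0.527 1.339] 2
wrist 64.12622976051236 321.53196721654786 242.2242062304988 [[0.311, -0.951, -0.001], [-0.912, -0.299, 0.28], [-0.267, -0.086, -0.96]] [-0.625 -0.04   0.388] 3
```

View pics/side0.png

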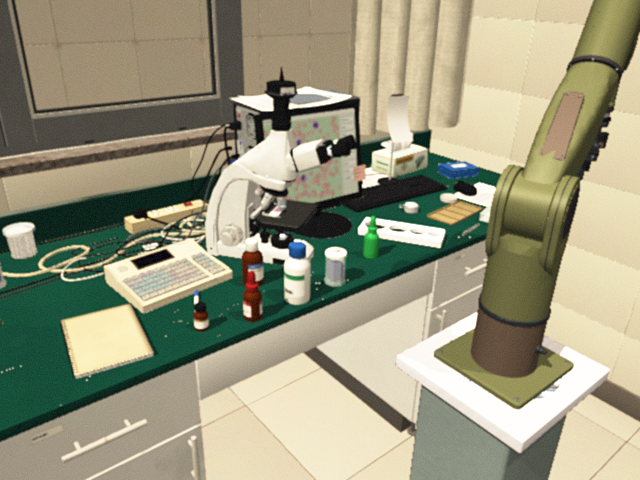

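View pics/top0.png

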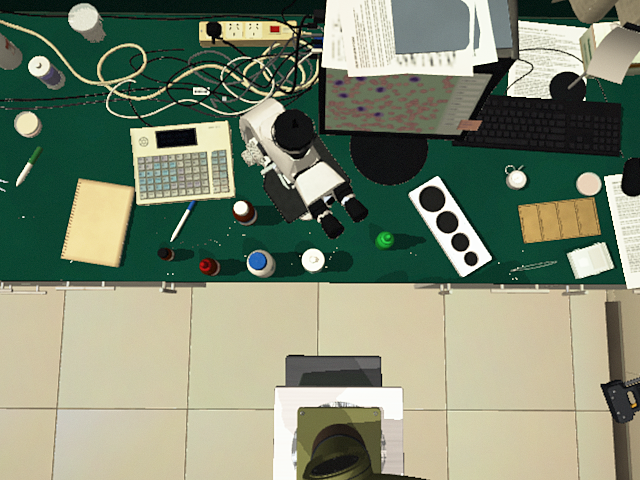

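View pics/wrist0.png

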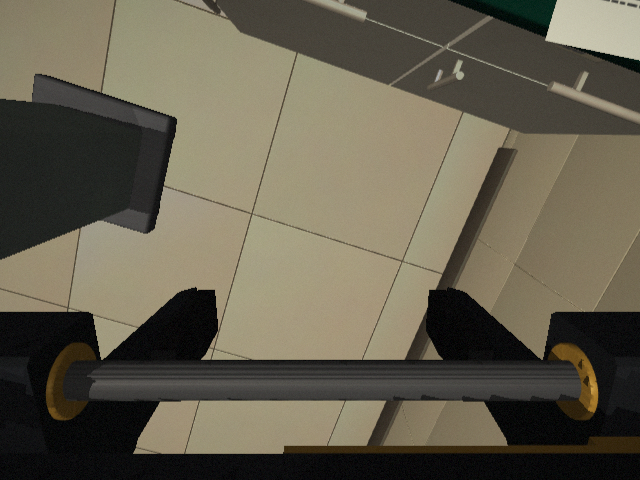

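```bash
cat > h.py <<'E'
import numpy as np, cv2, pickle
def f_(p): return 240/np.tan(np.radians(p["fov_y"])/2)
def ray_plane(p,u,v,z):
    f=f_(p); d=np.array([(u-p["cx"])/f,(v-p["cy"])/f,1.]); R=np.array(p["R"]);t=np.array(p["t"])
    o=-R.T@t; d=R.T@d; return o+d*(z-o[2])/d[2]
def cloud(p):
    f=f_(p); v,u=np.mgrid[:480,:640]; z=p["depth"]
    X=np.stack([(u-p["cx"])/f*z,(v-p["cy"])/f*z,z],-1)
    return (X-np.array(p["t"]))@np.array(p["R"])
def proj(p,X):
    c=np.array(p["R"])@np.array(X)+np.array(p["t"]); f=f_(p)
    return np.array([f*c[0]/c[2]+p["cx"],f*c[1]/c[2]+p["cy"]])
E
python3 - <<'E'
from plant import *
from h import *
for n in ["top","side"]:
    p=snapshot(n); W=cloud(p); pickle.dump(p,open(f'pics/{n}1.pkl','wb'))
    for t in ["oil_mid","dropper_mid","amber_mid","white_mid","jar_mid","stand"]:
        for r in regions_of(p,t)[:4]:
            m=r["pixels"]&(p["depth"]>0); P=W[m]
            if len(P)<5: print(n,t,r["score"],"few"); continue
            zt=np.percentile(P[:,2],97); T=P[P[:,2]>zt-0.008]
            print(n,t,round(r["score"],2),r["extent"],"zmax",round(zt,3),"top c",np.round(T.mean(0),3),"mid bbox",np.round((P.min(0)+P.max(0))/2,3), len(P))
    cv2.imwrite(f'pics/{n}_crop.png',cv2.resize((p["img"][180:300,130:500] if n=="top" else p["img"][200:350,170:470])[:,:,::-1],None,fx=2,fy=2,interpolation=cv2.INTER_CUBIC))
E
```

```text
top oil_mid 0.72 [157.8, 247.7, 173.9, 258.5] zmax 0.067 top c [0.477 0.436 0.063] mid bbox [0.476 0.435 0.039] 173
top oil_mid 0.71 [464.5, 252.1, 478.6, 266.7] zmax 0.024 top c [ 0.463 -0.328  0.022] mid bbox [ 0.471 -0.332  0.014] 168
top oil_mid 0.3 [438.9, 212.2, 459.1, 234.8] zmax 0.022 top c [ 0.568 -0.268  0.018] mid bbox [ 0.566 -0.274  0.016] 411
top dropper_mid 0.66 [199.1, 258.3, 221.5, 280.0] zmax 0.121 top c [0.444 0.323 0.12 ] mid bbox [0.444 0.323 0.063] 306
top dropper_mid 0.52 [374.6, 231.7, 393.0, 247.9] zmax 0.122 top c [ 0.512 -0.111  0.119] mid bbox [ 0.51  -0.109  0.066] 234
top amber_mid 0.62 [228.9, 202.3, 255.9, 224.1] zmax 0.124 top c [0.579 0.238 0.121] mid bbox [0.586 0.238 0.062] 470
top white_mid 0.89 [246.8, 250.7, 275.3, 277.4] zmax 0.15 top c [0.451 0.193 0.147] mid bbox [0.451 0.192 0.078] 593
top jar_mid 0.94 [299.6, 247.7, 322.3, 272.2] zmax 0.098 top c [0.46  0.068 0.093] mid bbox [0.459 0.068 0.05 ] 433
top jar_mid 0.42 [410.8, 175.0, 492.0, 274.9] zmax 0.031 top c [ 0.542 -0.286  0.027] mid bbox [ 0.553 -0.278  0.014] 3510
top jar_mid 0.35 [438
[... 601 characters left out ...]
.65 [241.3, 240.7, 261.1, 282.7] zmax 0.119 top c [0.576 0.242 0.117] mid bbox [0.624 0.215 0.063] 734
side white_mid 0.59 [282.8, 242.4, 311.1, 304.4] zmax 0.145 top c [0.446 0.197 0.144] mid bbox [0.507 0.17  0.074] 1394
side jar_mid 0.93 [326.5, 248.4, 346.6, 287.3] zmax 0.088 top c [0.453 0.072 0.086] mid bbox [0.515 0.011 0.047] 722
side jar_mid 0.64 [358.1, 219.0, 446.8, 249.2] zmax 0.027 top c [ 0.535 -0.285  0.025] mid bbox [ 0.565 -0.242  0.052] 1402
side stand 0.57 [358.5, 217.5, 446.1, 246.9] zmax 0.028 top c [ 0.535 -0.284  0.025] mid bbox [ 0.573 -0.268  0.053] 1440
side stand 0.39 [323.4, 247.9, 346.0, 288.0] zmax 0.088 top c [0.452 0.073 0.086] mid bbox [0.457 0.061 0.047] 707
```

View pics/top_crop.png

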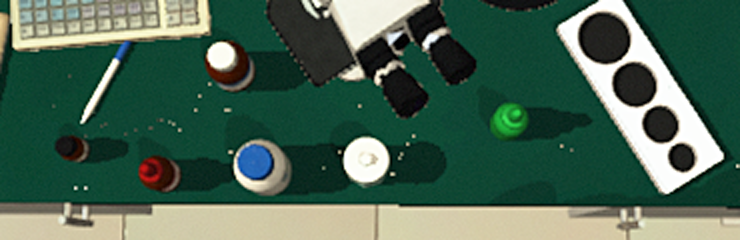

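View pics/side_crop.png

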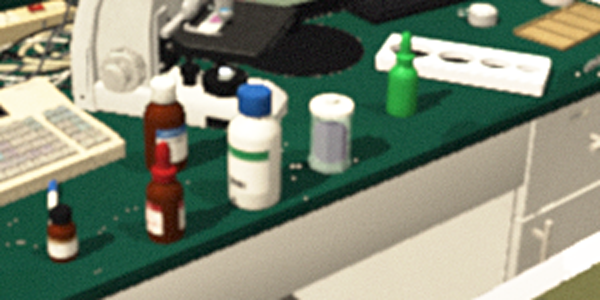

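```bash
python3 - <<'E'
from h import *
p=pickle.load(open('pics/top1.pkl','rb')); W=cloud(p)
img=p["img"].astype(int)
g=img.min(2)
m=np.zeros((480,640),np.uint8); m[170:282,400:500]=((g>150)[170:282,400:500])
n,l,st,c=cv2.connectedComponentsWithStats(m); k=1+np.argmax(st[1:,4]); m=(l==k).astype(np.uint8)
cn,_=cv2.findContours(m,cv2.RETR_EXTERNAL,cv2.CHAIN_APPROX_NONE); cn=max(cn,key=len)[:,0]
for z in (0.026,):
    P=np.array([ray_plane(p,u,v,z)[:2] for u,v in cn],np.float32)
    r=cv2.minAreaRect(P*1000); print(z,r)
# dark wells
cs,h=cv2.findContours(m,cv2.RETR_CCOMP,cv2.CHAIN_APPROX_NONE)
cw=[]
for i,q in enumerate(cs):
    if h[0][i][3]>=0 and cv2.contourArea(q)>50:
        for z in (0.010,0.026):
            P=np.array([ray_plane(p,u,v,z)[:2] for u,v in q[:,0]],np.float32)*1000
            e=cv2.fitEllipse(P); print(z,np.round(e[0],1),np.round(e[1],1))
T=(m>0); print('z of top',np.median(W[T][:,2]))
# scene heights map for obstacles near stand: points z>0.1 in region
Q=W[(p["depth"]>0)]
for lo,hi in((0.1,0.2),(0.2,0.3),(0.3,0.5)):
    s=Q[(Q[:,2]>lo)&(Q[:,2]<hi)&(Q[:,1]<-0.13)&(Q[:,1]>-0.6)&(Q[:,0]>0.3)]
    print(lo,len(s), s[:,0].min() if len(s) else None)
s=Q[(Q[:,2]>-.02)&(Q[:,2]<.02)&(abs(Q[:,1])<.5)];print("bench front edge x",np.percentile(s[:,0],0.5))
E
```

```text
0.026 ((554.7924194335938, -279.63641357421875), (253.8303680419922, 93.74449920654297), 31.929616928100586)
0.01 [ 473.4 -335.9] [38.5 40.1]
0.026 [ 471.9 -331.5] [38.1 39.7]
0.01 [ 515.6 -309.3] [49.4 51.6]
0.026 [ 513.6 -305.3] [48.8 51. ]
0.01 [ 567.3 -277.2] [60.1 62.1]
0.026 [ 564.7 -273.5] [59.4 61.4]
0.01 [ 628.2 -239.4] [70.8 72.6]
0.026 [ 624.8 -236.2] [70.  71.8]
z of top 0.02552686008850819
0.1 2146 0.7750757545941396
0.2 3099 0.7927439796345195
0.3 8976 0.795192996959452
bench front edge x -0.048779321003898
```

```bash
python3 - <<'E'
from h import *
for n in("top","side"):
    p=pickle.load(open(f'pics/{n}1.pkl','rb')); W=cloud(p)
    print(n,"cam",np.round(-np.array(p["R"]).T@p["t"],3))
    Q=W[p["depth"]>0]
    s=Q[(Q[:,2]>0.07)&(Q[:,2]<0.6)&(Q[:,0]>0.5)&(Q[:,0]<0.75)&(Q[:,1]>-0.1)&(Q[:,1]<0.45)]
    H={}
    for x0 in np.arange(0.5,0.75,0.025):
        row=[]
        for y0 in np.arange(0.4,-0.101,-0.025):
            k=s[(abs(s[:,0]-x0)<.0125)&(abs(s[:,1]-y0)<.0125)]
            row.append("%4d"%(1000*k[:,2].max()) if len(k)>1 else "   .")
        print("%.3f"%x0," ".join(row))
p=pickle.load(open('pics/wrist0.pkl','rb'));print("wrist",np.round(-np.array(p["R"]).T@p["t"],3))
E
```

```text
top cam [0.341 0.04  1.397]
0.500    .    .    .    .    .    .    .    .    .    .    .    .    .    .  347  361  356  341    .    .   88
0.525    .    .    .    .    .    .    .    .    .    .    .    .    .  340  348  350  350  360  357    .   90
0.550    .    .    .    .    .    .  102   92    .    .  136  147  143  343  343  337  349  358  351    .    .
0.575    .    .    .    .    .   85  125  126    .    .  144  146  328  341  342  344  344  341    .    .    .
0.600    .    .    .    .    .    .  127  124    .  142  146  276  326  332  336  342  340    .    .    .    .
0.625    .    .    .    .    .    .    .    .    .  144  144  481  482  482  459  331    .    .    .    .    .
0.650    .    .    .    .    .    .    .    .  150  154  318  482  513  489  480    .  146  143    .    .    .
0.675    .    .    .    .    .    .    .    .    .  301  328  483  483  483  474  145  144    .    .    .    .
0.700    .    .    .    .    .    .   91  102  235  303  316    .  479  460  145  144    .    .    .    .    .
0.725    .    .    .    .    .    .   93  109  277  295  301    .    .  1
[... 508 characters left out ...]
    .
0.600    .    .    .    .    .    .  119  119    .  139  139  277  467  327  333  337  334    .    .    .    .
0.625    .    .    .    .    .    .    .    .    .  139  283  477  477  477  326  327  139  136    .    .    .
0.650    .    .    .    .    .    .    .    .  146  147  314  478  509  485  477  138  140  136    .    .    .
0.675    .    .    .    .    .    .    .    .  146  296  325  477  490  477  140  140  139    .    .    .    .
0.700    .    .    .    .    .    .   91   98  267  299  319  324  477  476  138  139    .    .    .    .    .
0.725    .    .    .    .    .    .   91  101  273  291  305  204    .  143    .  137    .    .    .    .    .
wrist [ 0.261 -0.573  0.383]
```

send_rows(
  series=[
    {"dx": 40, "dy": -10, "dz": -20, "turn": -0.12},
    {"dx": 40, "dy": -30, "dz": -20, "turn": -0.12},
    {"dx": 40, "dy": -30, "dz": -20},
    {"dx": 40, "dy": -30, "dz": -10},
    {"dx": 20, "dy": -20},
    {},
  ],
)

```text
schema error: expected keys grip, dx, dy, dz, turn
```

send_rows(
  series=[
    {"dx": 40, "dy": -10, "dz": -20, "turn": -0.12, "grip": 1},
    {"dx": 40, "dy": -30, "dz": -20, "turn": -0.12, "grip": 1},
    {"dx": 40, "dy": -30, "dz": -20, "turn": 0, "grip": 1},
    {"dx": 40, "dy": -30, "dz": -10, "turn": 0, "grip": 1},
    {"dx": 20, "dy": -20, "dz": 0, "turn": 0, "grip": 1},
    {"dx": 0, "dy": 0, "dz": 0, "turn": 0, "grip": 1},
  ],
)

```text
clock: 1.45
tool_pos: [0.294, -0.4105, 0.3066]
eef_rot: [0.961, 0.278, 0.001, -0.0]
contact_force: [-0.1, -1.4, 0.5]
opening: 1.003
```

```bash
cat >> h.py <<'E'
def shot(n,name):
    from plant import snapshot
    p=snapshot(n); pickle.dump(p,open(f'pics/{name}.pkl','wb')); cv2.imwrite(f'pics/{name}.png',p["img"][:,:,::-1]); return p
E
python3 - <<'E'
from h import *
p=shot("wrist","w1"); print(np.round(-np.array(p["R"]).T@p["t"],3),np.round(p["R"],3))
for s in [(.473,-.334),(.5143,-.307),(.566,-.275),(.6265,-.238)]: print(np.round(proj(p,[*s,.01])))
E
```

```text
[ 0.354 -0.373  0.452] [[ 0.534 -0.846 -0.   ]
 [-0.812 -0.513  0.279]
 [-0.236 -0.148 -0.96 ]]
[351.   7.]
[352. -50.]
[ 354. -126.]
[ 357. -224.]
```

View pics/w1.png

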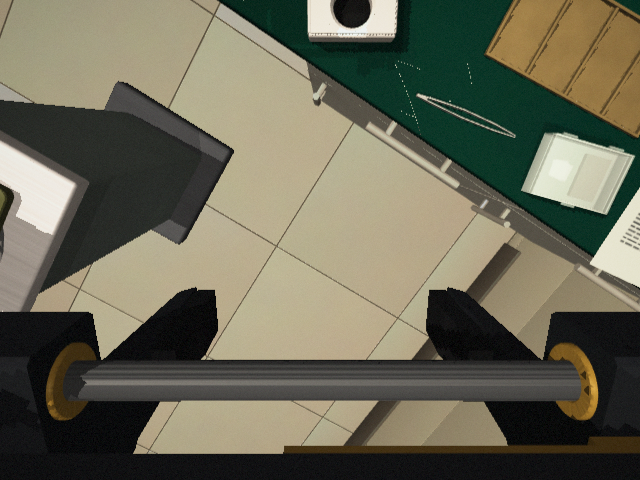

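send_rows(
  series=[
    {"dx": 30, "dy": 0, "dz": 0, "turn": 0, "grip": 1},
    {"dx": 40, "dy": 0, "dz": 0, "turn": 0, "grip": 1},
    {"dx": 40, "dy": 0, "dz": 0, "turn": 0, "grip": 1},
    {"dx": 40, "dy": 0, "dz": 0, "turn": 0, "grip": 1},
    {"dx": 40, "dy": 0, "dz": 0, "turn": 0, "grip": 1},
    {"dx": 20, "dy": 0, "dz": 0, "turn": 0, "grip": 1},
    {"dx": 0, "dy": 0, "dz": 0, "turn": 0, "grip": 1},
  ],
)

```text
clock: 2.2
tool_pos: [0.4732, -0.3029, 0.3052]
eef_rot: [0.961, 0.276, 0.001, -0.0]
contact_force: [0.3, 0.2, 0.6]
opening: 1.001
```

```bash
cat > stand.py <<'E'
from h import *
from plant import get_state
p=shot("wrist","w2"); print(np.round(get_state()["tool_pos"],4), np.round(get_state()["q"],3))
for s in [(.473,-.334),(.5143,-.307),(.566,-.275),(.6265,-.238)]: print(np.round(proj(p,[*s,.01])))
E
python3 stand.py
```

```text
[ 0.4708 -0.3048  0.3051] [ 0.666  0.533 -0.285  1.672  0.175  0.962 -0.697]
[343. 209.]
[343. 166.]
[344. 109.]
[346.  37.]
```

View pics/w2.png

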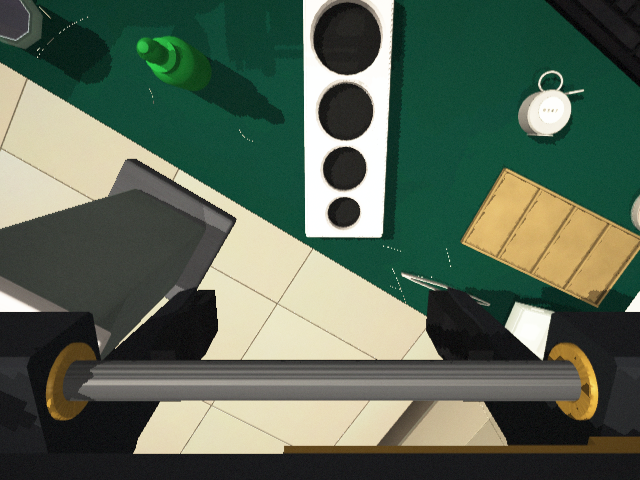

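```bash
cat > fitstand.py <<'E'
from h import *
from scipy.optimize import least_squares
Y=np.array([.0905,.041,-.0195,-.0905]); D=np.array([.039,.050,.0605,.071])
def masks(p,prm,S=4):
    x,y,th=prm; out=np.zeros((480*S,640*S),np.uint8)
    d=np.array([np.cos(th),np.sin(th)]); a=np.linspace(0,2*np.pi,72)
    for yy,dd in zip(Y,D):
        c=np.array([x,y])+yy*d; M=None
        for z,r in((.010,dd/2),(.023,dd/2),(.026,dd/2+.003)):
            q=np.array([proj(p,[c[0]+r*np.cos(t),c[1]+r*np.sin(t),z]) for t in a])
            m=np.zeros_like(out); cv2.fillPoly(m,[np.round((q+.5)*S).astype(np.int32)],1)
            M=m if M is None else M&m
        out|=M
    return cv2.resize(out.astype(np.float32),(640,480),interpolation=cv2.INTER_AREA)
if __name__=="__main__":
    for name,roi in(("w2",(0,240,300,400)),("top1",(170,282,405,500))):
        p=pickle.load(open(f'pics/{name}.pkl','rb')); g=p["img"].astype(float).max(2)
        r0,r1,c0,c1=roi
        # dark fraction
        white=np.percentile(g[r0:r1,c0:c1],95); 
        n,l,st,_=cv2.connectedComponentsWithStats((p["img"].min(2)<150).astype(np.uint8)); obs=np.clip((190-p["img"].min(2).astype(float))/150,0,1)
        f=lambda q:((masks(p,q)-obs)[r0:r1,c0:c1])
        best=None
        from scipy.optimize import minimize
        sup=None
        q0=np.array([.549,-.286,np.radians(-148.1)])
        d0=cv2.dilate((masks(p,q0)>0).astype(np.uint8),np.ones((9,9)))[r0:r1,c0:c1]>0
        cost=lambda s:np.sum((f(q0+s*np.array([.001,.001,.01]))[d0])**2)
        r=minimize(cost,[0,0,0],method="Nelder-Mead",options=dict(xatol=.05,fatol=.5,initial_simplex=[[0,0,0],[3,0,0],[0,3,0],[0,0,2]]))
        q=q0+r.x*np.array([.001,.001,.01]); print(name,np.round(q,4),np.degrees(q[2]),r.fun)
        d=np.array([np.cos(q[2]),np.sin(q[2])])
        for yy in Y: print(np.round(q[:2]+yy*d,4))
E
python3 fitstand.py
```

```text
w2 [ 0.5478 -0.287  -2.5849] -148.10512028092992 178.92838611111108
[ 0.4709 -0.3349]
[ 0.513  -0.3087]
[ 0.5643 -0.2767]
[ 0.6246 -0.2392]
top1 [ 0.5503 -0.286  -2.585 ] -148.11081456565884 61.34296875
[ 0.4735 -0.3338]
[ 0.5155 -0.3077]
[ 0.5669 -0.2757]
[ 0.6271 -0.2382]
```

send_rows(
  series=[
    {"dx": -11, "dy": -38, "dz": 0, "turn": 0, "grip": 1},
    {"dx": -11, "dy": -38, "dz": 0, "turn": 0, "grip": 1},
    {"dx": -11, "dy": -38, "dz": 0, "turn": 0, "grip": 1},
    {"dx": -11, "dy": -38, "dz": 0, "turn": 0, "grip": 1},
    {"dx": 21, "dy": -34, "dz": 0, "turn": 0, "grip": 1},
    {"dx": 21, "dy": -34, "dz": 0, "turn": 0, "grip": 1},
    {"dx": 0, "dy": 0, "dz": 0, "turn": 0, "grip": 1},
    {"dx": 0, "dy": 0, "dz": 0, "turn": 0, "grip": 1},
  ],
)

```text
clock: 3.05
tool_pos: [0.352, -0.1196, 0.3058]
eef_rot: [0.962, 0.274, -0.0, 0.001]
contact_force: [0.2, -0.5, -0.2]
opening: 0.998
```

send_rows(
  series=[
    {"dx": 21, "dy": -34, "dz": 0, "turn": 0, "grip": 1},
    {"dx": 21, "dy": -34, "dz": 0, "turn": 0, "grip": 1},
    {"dx": 21, "dy": -34, "dz": 0, "turn": 0, "grip": 1},
    {"dx": 21, "dy": -34, "dz": 0, "turn": 0, "grip": 1},
    {"dx": 21, "dy": -34, "dz": 0, "turn": 0, "grip": 1},
    {"dx": 21, "dy": -34, "dz": 0, "turn": 0, "grip": 1},
    {"dx": 21, "dy": -34, "dz": 0, "turn": 0, "grip": 1},
    {"dx": 21, "dy": -34, "dz": 0, "turn": 0, "grip": 1},
    {"dx": 0, "dy": 0, "dz": 0, "turn": 0, "grip": 1},
  ],
)

```text
clock: 3.95
tool_pos: [0.3535, 0.2055, 0.3059]
eef_rot: [0.961, 0.276, 0.001, -0.002]
contact_force: [0.5, -0.9, 0.2]
opening: 1.001
```

```bash
python3 -c "
from plant import *;import numpy as np
s=get_state();print(np.round(s['q'],3),np.round(s['tool_pos'],3),np.round(s['eef_rot'],3))"
```

```text
[-0.299  0.33  -0.46   2.07   0.203  0.78  -1.893] [0.354 0.206 0.306] [ 0.961  0.276  0.001 -0.002]
```

send_rows(
  series=[
    {"dx": 0, "dy": 0, "dz": 0, "turn": -0.145, "grip": 1},
    {"dx": 0, "dy": 0, "dz": 0, "turn": -0.145, "grip": 1},
    {"dx": 0, "dy": 0, "dz": 0, "turn": -0.145, "grip": 1},
    {"dx": 0, "dy": 0, "dz": 0, "turn": -0.145, "grip": 1},
    {"dx": 0, "dy": 0, "dz": 0, "turn": -0.145, "grip": 1},
    {"dx": 0, "dy": 0, "dz": 0, "turn": -0.145, "grip": 1},
    {"dx": 0, "dy": 0, "dz": 0, "turn": -0.142, "grip": 1},
    {"dx": 0, "dy": 35, "dz": 0, "turn": 0, "grip": 1},
    {"dx": 0, "dy": 35, "dz": 0, "turn": 0, "grip": 1},
    {"dx": 0, "dy": 35, "dz": 0, "turn": 0, "grip": 1},
    {"dx": 0, "dy": 0, "dz": 0, "turn": 0, "grip": 1},
    {"dx": 0, "dy": 0, "dz": 0, "turn": 0, "grip": 1},
    {"dx": 0, "dy": 0, "dz": 0, "turn": 0, "grip": 1},
  ],
)

```text
clock: 5.25
tool_pos: [0.4563, 0.1996, 0.3053]
eef_rot: [0.709, 0.706, -0.001, 0.0]
contact_force: [0.4, -0.7, 0.5]
opening: 0.999
```

```bash
cat > bot.py <<'E'
from h import *
from plant import get_state,regions_of,snapshot
import sys
p=shot("wrist",sys.argv[1]); s=get_state()
print(np.round(s["tool_pos"],4),np.round(s["eef_rot"],4), np.round(s["q"],3)); W=cloud(p)
for t in ["oil_mid","dropper_mid","amber_mid","white_mid"]:
    for r in regions_of(p,t)[:3]:
        m=r["pixels"]&(p["depth"]>0); P=W[m]
        if len(P)<20: continue
        zt=np.percentile(P[:,2],97); T=P[P[:,2]>zt-0.006]
        print(t,round(r["score"],2),np.round(r["extent"]),"z",round(zt,3),"topc",np.round(T.mean(0),4),np.round((T.min(0)+T.max(0))/2,4))
E
python3 bot.py w3
```

```text
[0.456  0.2001 0.3055] [ 7.083e-01  7.060e-01 -7.000e-04  2.000e-04] [-0.062  0.5   -0.69   1.834  0.385  0.948 -0.924]
dropper_mid 0.98 [286.  49. 328. 103.] z 0.121 topc [0.4444 0.3216 0.1183] [0.4447 0.3218 0.1186]
dropper_mid 0.63 [352. 402. 384. 447.] z 0.068 topc [ 0.5106 -0.0909  0.0736] [0.4951 0.0554 0.2288]
amber_mid 0.73 [407. 138. 486. 191.] z 0.12 topc [0.578  0.2373 0.1188] [0.579  0.2371 0.1177]
amber_mid 0.4 [286.  48. 333. 103.] z 0.121 topc [0.4444 0.3216 0.1183] [0.4447 0.3218 0.1186]
white_mid 0.57 [283. 175. 349. 252.] z 0.146 topc [0.4509 0.1929 0.1449] [0.4508 0.1922 0.1439]
```

View pics/w3.png

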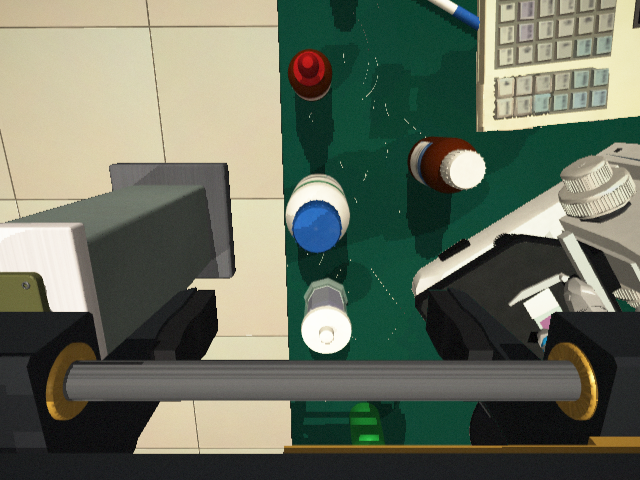

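send_rows(
  series=[
    {"dx": 40, "dy": 5, "dz": 0, "turn": 0, "grip": 1},
    {"dx": 45, "dy": 5, "dz": 10, "turn": 0, "grip": 1},
    {"dx": 45, "dy": 5, "dz": 20, "turn": 0, "grip": 1},
    {"dx": 40, "dy": 0, "dz": 30, "turn": 0, "grip": 1},
    {"dx": 30, "dy": 0, "dz": 30, "turn": 0, "grip": 1},
    {"dx": 10, "dy": 5, "dz": 15, "turn": 0, "grip": 1},
    {"dx": 0, "dy": 0, "dz": 0, "turn": 0, "grip": 1},
    {"dx": 0, "dy": 0, "dz": 0, "turn": 0, "grip": 1},
  ],
)

```text
clock: 6.3
tool_pos: [0.4774, 0.4107, 0.2009]
eef_rot: [0.708, 0.706, -0.0, 0.0]
contact_force: [0.6, -0.5, 0.6]
opening: 0.998
```

```bash
python3 bot.py w4
```

```text
[0.4779 0.4105 0.2016] [7.085e-01 7.058e-01 3.000e-04 4.000e-04] [-0.473  0.789 -0.582  1.576  0.509  0.931 -1.232]
oil_mid 0.56 [299. 170. 343. 212.] z 0.062 topc [0.4762 0.4353 0.0608] [0.4761 0.4344 0.0597]
amber_mid 0.66 [403. 352. 477. 446.] z 0.108 topc [0.5711 0.2661 0.1206] [0.5436 0.3404 0.1966]
white_mid 0.59 [262. 401. 327. 453.] z 0.08 topc [0.4461 0.2336 0.0919] [0.4496 0.3189 0.1824]
```

View pics/w4.png

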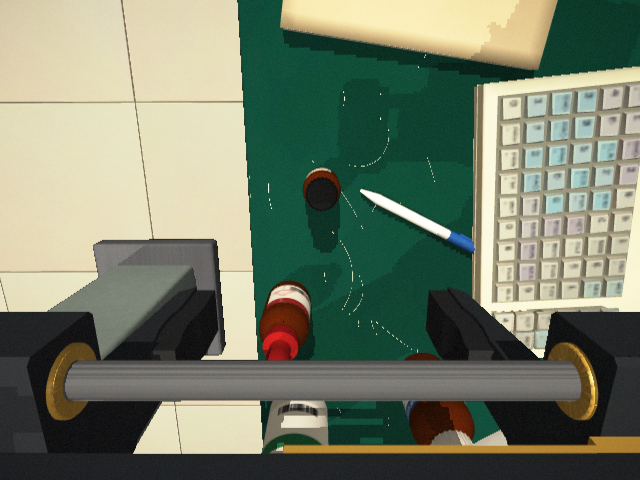

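send_rows(
  series=[
    {"dx": 13, "dy": -1, "dz": 30, "turn": 0, "grip": 0.75},
    {"dx": 12, "dy": -1, "dz": 40, "turn": 0, "grip": 0.75},
    {"dx": 0, "dy": 0, "dz": 40, "turn": 0, "grip": 0.75},
    {"dx": 0, "dy": 0, "dz": 35, "turn": 0, "grip": 0.75},
    {"dx": 0, "dy": 0, "dz": 20, "turn": 0, "grip": 0.75},
    {"dx": 0, "dy": 0, "dz": 13, "turn": 0, "grip": 0.75},
    {"dx": 0, "dy": 0, "dz": 0, "turn": 0, "grip": 0.75},
    {"dx": 0, "dy": 0, "dz": 0, "turn": 0, "grip": 0.75},
  ],
)

```text
clock: 7.35
tool_pos: [0.4762, 0.4368, 0.0238]
eef_rot: [0.708, 0.706, 0.001, -0.0]
contact_force: [0.2, 0.0, 0.7]
opening: 0.749
```

```bash
python3 - <<'E'
from h import *
shot("wrist","w5"); p=shot("side","s5"); cv2.imwrite('pics/s5c.png',cv2.resize(p["img"][150:350,130:380][:,:,::-1],None,fx=3,fy=3,interpolation=cv2.INTER_CUBIC))
E
```

```text
(no output)
```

View pics/w5.png

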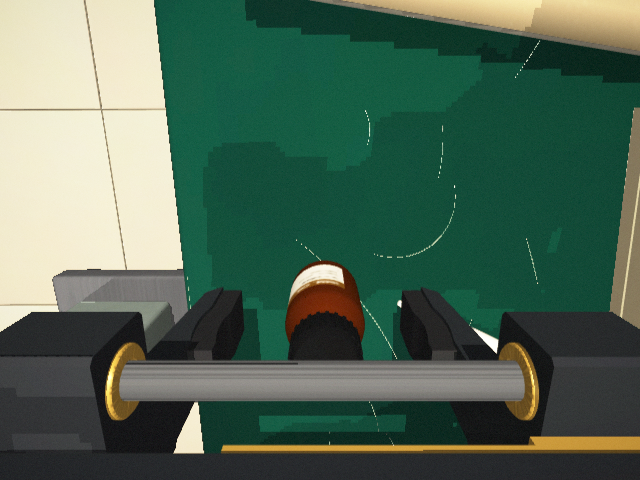

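View pics/s5c.png

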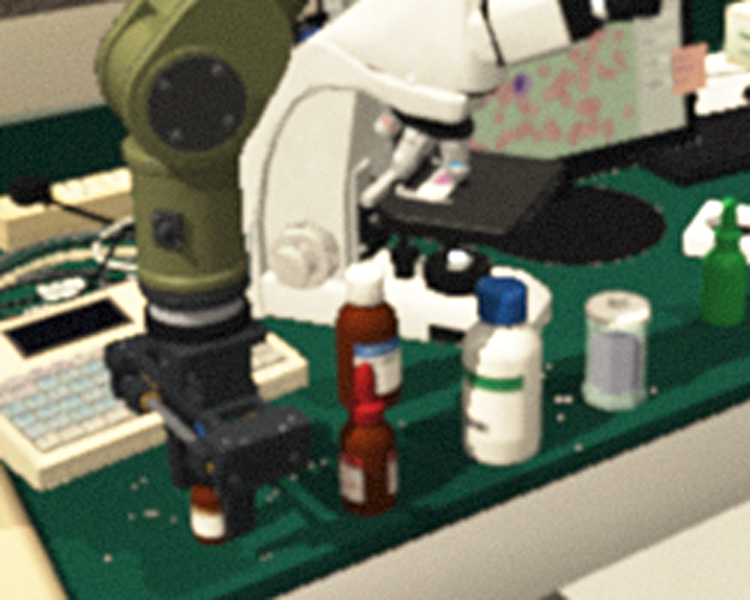

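send_rows(
  force=15,
  series=[
    {"dx": 0, "dy": 0, "dz": 0, "turn": 0, "grip": 0},
    {"dx": 0, "dy": 0, "dz": 0, "turn": 0, "grip": 0},
    {"dx": 0, "dy": 0, "dz": 0, "turn": 0, "grip": 0},
    {"dx": 0, "dy": 0, "dz": 0, "turn": 0, "grip": 0},
    {"dx": 0, "dy": 0, "dz": 0, "turn": 0, "grip": 0},
    {"dx": 0, "dy": 0, "dz": 0, "turn": 0, "grip": 0},
  ],
)

```text
clock: 8.05
tool_pos: [0.4758, 0.4362, 0.0228]
eef_rot: [0.708, 0.706, 0.0, 0.0]
contact_force: [-0.3, -0.7, 1.0]
opening: 0.341
```

send_rows(
  series=[
    {"dx": 0, "dy": 0, "dz": -15, "turn": 0, "grip": 0},
    {"dx": 0, "dy": 0, "dz": -30, "turn": 0, "grip": 0},
    {"dx": 0, "dy": 0, "dz": -40, "turn": 0, "grip": 0},
    {"dx": 0, "dy": 0, "dz": -40, "turn": 0, "grip": 0},
    {"dx": 0, "dy": 0, "dz": -35, "turn": 0, "grip": 0},
    {"dx": -10, "dy": -10, "dz": -20, "turn": 0, "grip": 0},
    {"dx": -25, "dy": -20, "dz": 0, "turn": 0, "grip": 0},
    {"dx": -35, "dy": -20, "dz": 0, "turn": 0, "grip": 0},
    {"dx": -35, "dy": -20, "dz": 0, "turn": 0, "grip": 0},
    {"dx": -35, "dy": -20, "dz": 0, "turn": 0, "grip": 0},
    {"dx": -35, "dy": -20, "dz": 0, "turn": 0, "grip": 0},
    {"dx": -25, "dy": -10, "dz": 0, "turn": 0.1, "grip": 0},
    {"dx": 0, "dy": 0, "dz": 0, "turn": 0.13, "grip": 0},
    {"dx": 0, "dy": 0, "dz": 0, "turn": 0.13, "grip": 0},
    {"dx": 0, "dy": 0, "dz": 0, "turn": 0.13, "grip": 0},
    {"dx": 0, "dy": 0, "dz": 0, "turn": 0.13, "grip": 0},
    {"dx": 0, "dy": 0, "dz": 0, "turn": 0.13, "grip": 0},
    {"dx": 0, "dy": 0, "dz": 0, "turn": 0.13, "grip": 0},
    {"dx": 0, "dy": 0, "dz": 0, "turn": 0.13, "grip": 0},
    {"dx": 0, "dy": 0, "dz": 0, "turn": 0, "grip": 0},
  ],
)

```text
clock: 10.05
tool_pos: [0.3549, 0.2369, 0.2034]
eef_rot: [0.961, 0.275, 0.001, -0.0]
contact_force: [1.1, -0.4, -0.6]
opening: 0.35
```

send_rows(
  series=[
    {"dx": -10, "dy": 16, "dz": 0, "turn": 0, "grip": 0},
    {"dx": -20, "dy": 32, "dz": 0, "turn": 0, "grip": 0},
    {"dx": -20, "dy": 32, "dz": 0, "turn": 0, "grip": 0},
    {"dx": -20, "dy": 32, "dz": 0, "turn": 0, "grip": 0},
    {"dx": -20, "dy": 32, "dz": 0, "turn": 0, "grip": 0},
    {"dx": -20, "dy": 32, "dz": 0, "turn": 0, "grip": 0},
    {"dx": -20, "dy": 32, "dz": 0, "turn": 0, "grip": 0},
    {"dx": -20, "dy": 32, "dz": 0, "turn": 0, "grip": 0},
    {"dx": -20, "dy": 32, "dz": 0, "turn": 0, "grip": 0},
    {"dx": -20, "dy": 32, "dz": 0, "turn": 0, "grip": 0},
    {"dx": -20, "dy": 32, "dz": 0, "turn": 0, "grip": 0},
    {"dx": -20, "dy": 32, "dz": 0, "turn": 0, "grip": 0},
    {"dx": 0, "dy": 40, "dz": 0, "turn": 0, "grip": 0},
    {"dx": 10, "dy": 40, "dz": 0, "turn": 0, "grip": 0},
    {"dx": 10, "dy": 40, "dz": 0, "turn": 0, "grip": 0},
    {"dx": 10, "dy": 25, "dz": 0, "turn": 0, "grip": 0},
    {"dx": 0, "dy": 10, "dz": 0, "turn": 0, "grip": 0},
    {"dx": 0, "dy": 0, "dz": 0, "turn": 0, "grip": 0},
    {"dx": 0, "dy": 0, "dz": 0, "turn": 0, "grip": 0},
  ],
)

```text
clock: 11.95
tool_pos: [0.4607, -0.312, 0.2026]
eef_rot: [0.961, 0.276, -0.001, -0.001]
contact_force: [0.2, -0.5, 0.0]
opening: 0.342
```

```bash
cat > go.py <<'E'
# usage: go.py x y z [phi] : needed shift in tool axes from measured pose
from h import *
from plant import get_state
import sys
from scipy.spatial.transform import Rotation as Ro
s=get_state(); R=Ro.from_quat(s["eef_rot"]).as_matrix(); t=np.array([float(a) for a in sys.argv[1:4]])
phi=np.arctan2(R[1,0],R[0,0])
print("clock",round(s["clock"],2),"pos",np.round(s["tool_pos"],4),"phi",round(phi,4),"tilt",np.round(R[:2,2],4),"open",round(s["opening"],3),"F",np.round(s["contact_force"],1),"q7",round(s["q"][6],2))
print("tool shift mm",np.round(R.T@(t-s["tool_pos"])*1000,1))
if len(sys.argv)>4: print("turn",round(phi-float(sys.argv[4]),3))
E
python3 go.py 0.4722 -0.3344 0.033 0.5569; python3 -c "
from h import *
p=shot('wrist','w6')"
```

```text
clock 11.95 pos [ 0.4607 -0.312   0.2026] phi 0.5595 tilt [-0.0019  0.0008] open 0.342 F [ 0.2 -0.5  0. ] q7 -0.89
tool shift mm [ -1.9  25.4 169.6]
turn 0.003
```

View pics/w6.png

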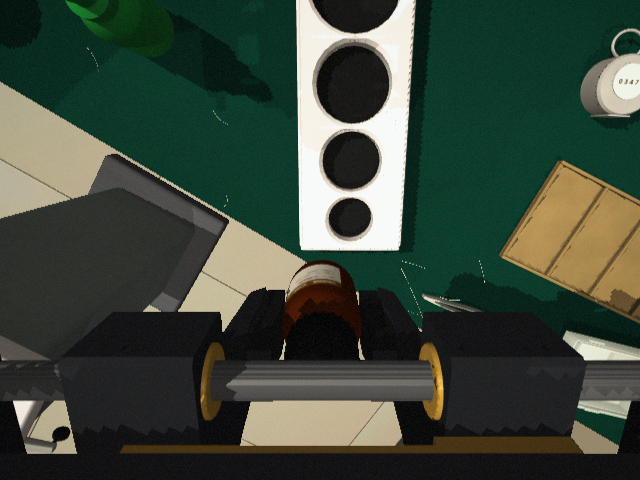

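```bash
python3 - <<'E'
from fitstand import *
from scipy.optimize import minimize
p=pickle.load(open('pics/w6.pkl','rb'))
obs=np.clip((190-p["img"].min(2).astype(float))/150,0,1)
r0,r1,c0,c1=20,248,300,400
q0=np.array([.549,-.2865,np.radians(-148.1)])
d0=cv2.dilate((masks(p,q0)>0).astype(np.uint8),np.ones((9,9)))[r0:r1,c0:c1]>0
cost=lambda s:np.sum(((masks(p,q0+s*np.array([.001,.001,.01]))-obs)[r0:r1,c0:c1][d0])**2)
r=minimize(cost,[0,0,0],method="Nelder-Mead",options=dict(xatol=.05,fatol=.5,initial_simplex=[[0,0,0],[3,0,0],[0,3,0],[0,0,2]]))
q=q0+r.x*np.array([.001,.001,.01]); print(np.round(q,4),np.degrees(q[2]),r.fun)
d=np.array([np.cos(q[2]),np.sin(q[2])])
for yy in Y: print(np.round(q[:2]+yy*d,4))
E
```

```text
[ 0.5476 -0.287  -2.5846] -148.08555157166236 231.7973923611111
[ 0.4708 -0.3349]
[ 0.5128 -0.3087]
[ 0.5641 -0.2767]
[ 0.6244 -0.2392]
```

send_rows(
  series=[
    {"dx": -3, "dy": 15, "dz": 10, "turn": 0, "grip": 0},
    {"dx": 0, "dy": 10, "dz": 30, "turn": 0, "grip": 0},
    {"dx": 0, "dy": 0, "dz": 40, "turn": 0, "grip": 0},
    {"dx": 0, "dy": 0, "dz": 35, "turn": 0, "grip": 0},
    {"dx": 0, "dy": 0, "dz": 20, "turn": 0, "grip": 0},
    {"dx": 0, "dy": 0, "dz": 10, "turn": 0, "grip": 0},
    {"dx": 0, "dy": 0, "dz": 0, "turn": 0, "grip": 0},
    {"dx": 0, "dy": 0, "dz": 0, "turn": 0, "grip": 0},
  ],
)

```text
clock: 12.8
tool_pos: [0.4733, -0.3363, 0.0583]
eef_rot: [0.961, 0.275, 0.0, 0.001]
contact_force: [-0.1, -0.9, -0.5]
opening: 0.344
```

```bash
python3 go.py 0.4714 -0.3346 0.033 0.557; python3 -c "
from h import *
p=shot('wrist','w7')
p=shot('side','s7');cv2.imwrite('pics/s7c.png',cv2.resize(p['img'][170:290,330:490][:,:,::-1],None,fx=4,fy=4,interpolation=cv2.INTER_CUBIC))"
```

```text
clock 12.8 pos [ 0.4733 -0.3363  0.0583] phi 0.5579 tilt [ 0.0011 -0.0008] open 0.344 F [-0.1 -0.9 -0.5] q7 -0.98
tool shift mm [-0.8 -2.4 25.3]
turn 0.001
```

View pics/w7.png

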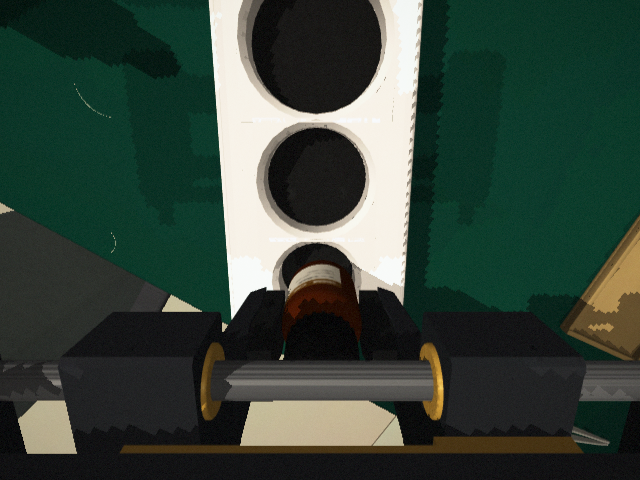

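View pics/s7c.png

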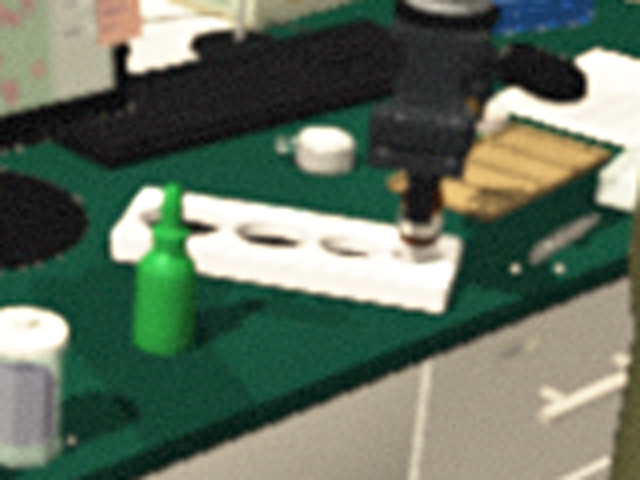

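send_rows(
  series=[
    {"dx": -1, "dy": -2, "dz": 0, "turn": 0, "grip": 0},
    {"dx": 0, "dy": 0, "dz": 6, "turn": 0, "grip": 0},
    {"dx": 0, "dy": 0, "dz": 6, "turn": 0, "grip": 0},
    {"dx": 0, "dy": 0, "dz": 5, "turn": 0, "grip": 0},
    {"dx": 0, "dy": 0, "dz": 4, "turn": 0, "grip": 0},
    {"dx": 0, "dy": 0, "dz": 2, "turn": 0, "grip": 0},
    {"dx": 0, "dy": 0, "dz": 1, "turn": 0, "grip": 0},
    {"dx": 0, "dy": 0, "dz": 0, "turn": 0, "grip": 0},
  ],
)

```text
clock: 13.7
tool_pos: [0.4709, -0.3346, 0.0336]
eef_rot: [0.961, 0.275, -0.0, -0.0]
contact_force: [0.1, 0.0, -0.1]
opening: 0.347
```

```bash
python3 go.py 0.4714 -0.3346 0.033 0.557; python3 -c "
from h import *
p=shot('wrist','w8')
p=shot('side','s8');cv2.imwrite('pics/s8c.png',cv2.resize(p['img'][190:270,380:470][:,:,::-1],None,fx=6,fy=6,interpolation=cv2.INTER_CUBIC))"
```

```text
clock 13.7 pos [ 0.4709 -0.3346  0.0336] phi 0.5579 tilt [-0.  0.] open 0.347 F [ 0.1  0.  -0.1] q7 -1.0
tool shift mm [0.4 0.2 0.6]
turn 0.001
```

View pics/w8.png

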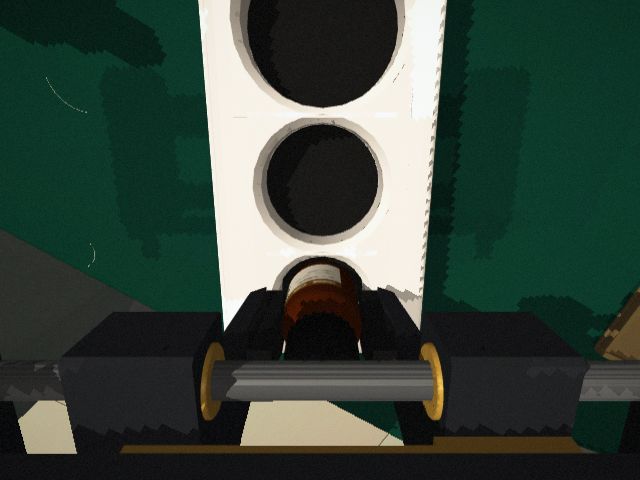

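View pics/s8c.png

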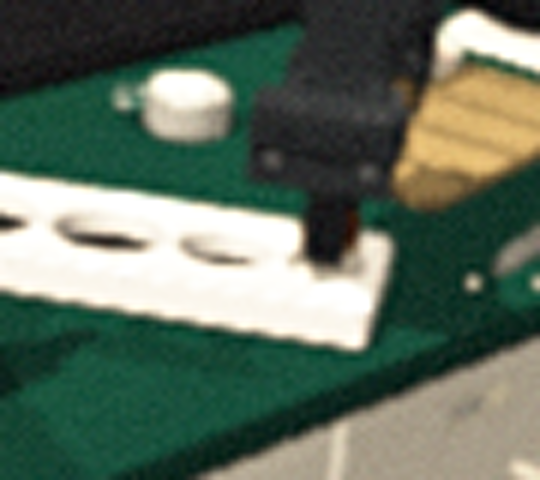

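send_rows(
  series=[
    {"dx": 0, "dy": 0, "dz": 1, "turn": 0, "grip": 0},
    {"dx": 0, "dy": 0, "dz": 0.5, "turn": 0, "grip": 0},
    {"dx": 0, "dy": 0, "dz": 0, "turn": 0, "grip": 0.4},
    {"dx": 0, "dy": 0, "dz": 0, "turn": 0, "grip": 0.5},
    {"dx": 0, "dy": 0, "dz": 0, "turn": 0, "grip": 0.55},
    {"dx": 0, "dy": 0, "dz": 0, "turn": 0, "grip": 0.55},
    {"dx": 0, "dy": 0, "dz": -15, "turn": 0, "grip": 0.55},
    {"dx": 0, "dy": 0, "dz": -30, "turn": 0, "grip": 0.55},
    {"dx": 0, "dy": 0, "dz": -40, "turn": 0, "grip": 0.6},
    {"dx": 0, "dy": 0, "dz": -40, "turn": 0, "grip": 0.7},
    {"dx": 0, "dy": 0, "dz": -45, "turn": 0, "grip": 0.8},
    {"dx": 0, "dy": -10, "dz": -50, "turn": 0, "grip": 0.8},
    {"dx": -30, "dy": -20, "dz": -20, "turn": 0, "grip": 0.8},
    {"dx": -10, "dy": -40, "dz": 0, "turn": 0, "grip": 0.8},
    {"dx": -10, "dy": -40, "dz": 0, "turn": 0, "grip": 0.8},
    {"dx": 10, "dy": -40, "dz": 0, "turn": 0, "grip": 0.8},
  ],
)

```text
clock: 15.4
tool_pos: [0.3543, -0.229, 0.272]
eef_rot: [0.962, 0.273, -0.001, 0.001]
contact_force: [0.7, 0.6, 1.1]
opening: 0.798
```

```bash
python3 go.py 0.355 0.24 0.28 0.557; python3 -c "
from h import *
p=shot('top','t9');cv2.imwrite('pics/t9c.png',cv2.resize(p['img'][170:290,390:510][:,:,::-1],None,fx=5,fy=5,interpolation=cv2.INTER_CUBIC))
p=shot('side','s9');cv2.imwrite('pics/s9c.png',cv2.resize(p['img'][170:290,330:490][:,:,::-1],None,fx=4,fy=4,interpolation=cv2.INTER_CUBIC))"
```

```text
clock 15.4 pos [ 0.3543 -0.229   0.272 ] phi 0.5533 tilt [-0.0015 -0.0019] open 0.798 F [0.7 0.6 1.1] q7 -0.92
tool shift mm [ 247.1 -398.7   -8.9]
turn -0.004
```

View pics/s9c.png

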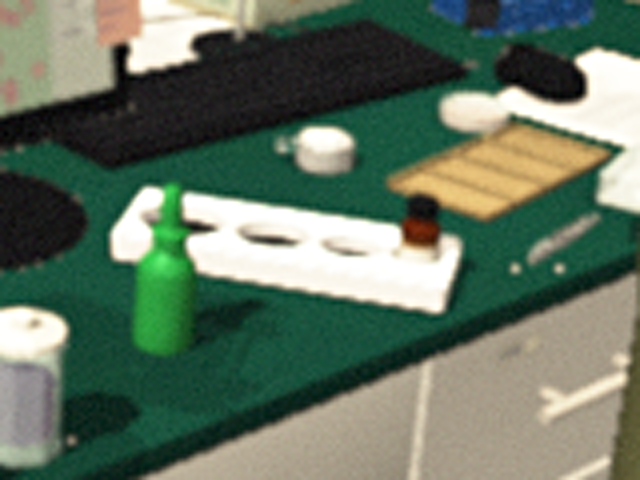

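View pics/t9c.png

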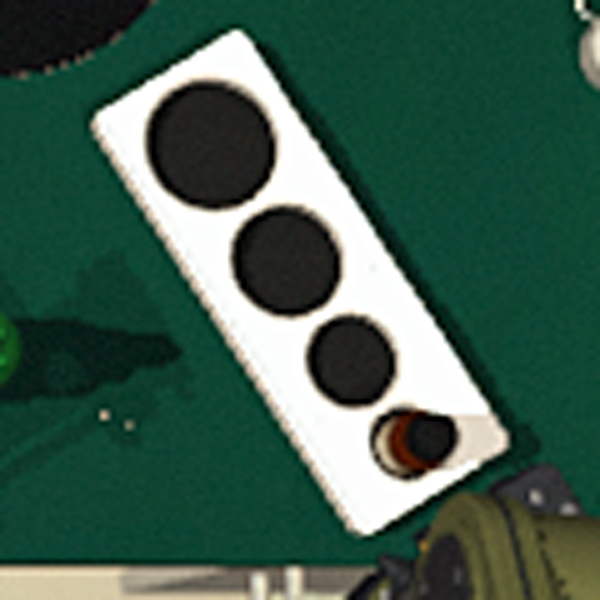

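send_rows(
  series=[
    {"dx": 20, "dy": -33, "dz": 0, "turn": 0, "grip": 0.8},
    {"dx": 20, "dy": -33, "dz": 0, "turn": 0, "grip": 0.8},
    {"dx": 21, "dy": -33, "dz": 0, "turn": 0, "grip": 0.8},
    {"dx": 21, "dy": -33, "dz": 0, "turn": 0, "grip": 0.8},
    {"dx": 21, "dy": -33, "dz": 0, "turn": 0, "grip": 0.8},
    {"dx": 21, "dy": -33, "dz": 0, "turn": 0, "grip": 0.8},
    {"dx": 21, "dy": -33, "dz": 0, "turn": 0, "grip": 0.8},
    {"dx": 21, "dy": -33, "dz": 0, "turn": 0, "grip": 0.8},
    {"dx": 21, "dy": -34, "dz": 0, "turn": 0, "grip": 0.8},
    {"dx": 20, "dy": -34, "dz": 0, "turn": 0, "grip": 0.8},
    {"dx": 20, "dy": -34, "dz": 0, "turn": 0, "grip": 0.8},
    {"dx": 20, "dy": -33, "dz": 0, "turn": 0, "grip": 0.8},
    {"dx": 0, "dy": 0, "dz": 0, "turn": -0.145, "grip": 0.8},
    {"dx": 0, "dy": 0, "dz": 0, "turn": -0.145, "grip": 0.8},
    {"dx": 0, "dy": 0, "dz": 0, "turn": -0.145, "grip": 0.8},
    {"dx": 0, "dy": 0, "dz": 0, "turn": -0.145, "grip": 0.8},
    {"dx": 0, "dy": 0, "dz": 0, "turn": -0.145, "grip": 0.8},
    {"dx": 0, "dy": 0, "dz": 0, "turn": -0.145, "grip": 0.8},
    {"dx": 0, "dy": 0, "dz": 0, "turn": -0.145, "grip": 0.8},
  ],
)

```text
clock: 17.4
tool_pos: [0.3567, 0.2406, 0.2719]
eef_rot: [0.704, 0.71, 0.001, 0.0]
contact_force: [0.9, 0.3, 0.2]
opening: 0.798
```

```bash
python3 go.py 0.4445 0.322 0.061 1.571
```

```text
clock 17.4 pos [0.3567 0.2406 0.2719] phi 1.5784 tilt [0.0014 0.0002] open 0.798 F [0.9 0.3 0.2] q7 -1.28
tool shift mm [ 80.7  88.1 211. ]
turn 0.007
```

send_rows(
  series=[
    {"dx": 35, "dy": 35, "dz": 0, "turn": 0, "grip": 0.8},
    {"dx": 35, "dy": 35, "dz": 20, "turn": 0, "grip": 0.8},
    {"dx": 11, "dy": 18, "dz": 40, "turn": 0, "grip": 0.8},
    {"dx": 0, "dy": 0, "dz": 40, "turn": 0, "grip": 0.8},
    {"dx": 0, "dy": 0, "dz": 20, "turn": 0, "grip": 0.8},
    {"dx": 0, "dy": 0, "dz": 0, "turn": 0, "grip": 0.8},
    {"dx": 0, "dy": 0, "dz": 0, "turn": 0, "grip": 0.8},
  ],
)

```text
clock: 18.1
tool_pos: [0.4422, 0.3199, 0.1533]
eef_rot: [0.706, 0.708, 0.0, 0.0]
contact_force: [-0.9, -0.0, 0.2]
opening: 0.8
```

```bash
python3 go.py 0.4445 0.322 0.061 1.571;  python3 -c "
from h import *
p=shot('wrist','w10')
print(proj(p,[.4445,.322,.12]),proj(p,[.4445,.322,.08]))"
```

```text
clock 18.1 pos [0.4422 0.3199 0.1533] phi 1.5726 tilt [0.0008 0.0006] open 0.8 F [-0.9 -0.   0.2] q7 -1.4
tool shift mm [ 2.   2.2 92.3]
turn 0.002
[328.20741077 274.59109432] [327.01954518 250.4482815 ]
```

View pics/w10.png

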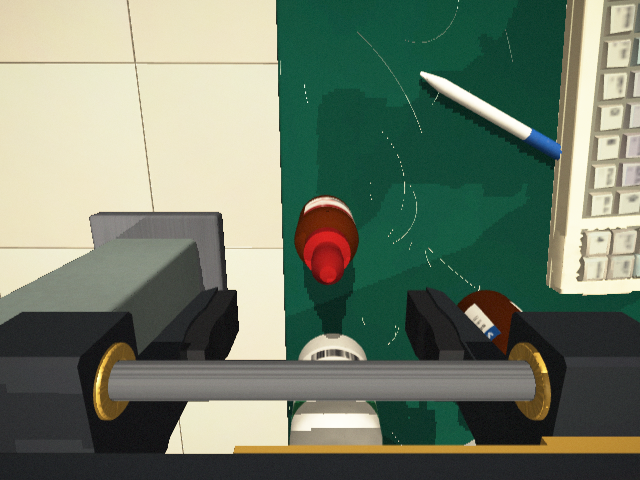

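send_rows(
  series=[
    {"dx": 2, "dy": 2, "dz": 25, "turn": 0, "grip": 0.8},
    {"dx": 0, "dy": 0, "dz": 35, "turn": 0, "grip": 0.8},
    {"dx": 0, "dy": 0, "dz": 20, "turn": 0, "grip": 0.8},
    {"dx": 0, "dy": 0, "dz": 12, "turn": 0, "grip": 0.8},
    {"dx": 0, "dy": 0, "dz": 0, "turn": 0, "grip": 0.8},
    {"dx": 0, "dy": 0, "dz": 0, "turn": 0, "grip": 0.8},
  ],
)

```text
clock: 18.75
tool_pos: [0.4444, 0.3223, 0.0618]
eef_rot: [0.706, 0.708, 0.001, 0.0]
contact_force: [-0.1, -0.2, -0.3]
opening: 0.799
```

```bash
python3 go.py 0.4445 0.322 0.061 1.571;  python3 -c "
from h import *
p=shot('wrist','w11')
p=shot('side','s11');cv2.imwrite('pics/s11c.png',cv2.resize(p['img'][200:340,180:330][:,:,::-1],None,fx=4,fy=4,interpolation=cv2.INTER_CUBIC))"
```

```text
clock 18.75 pos [0.4444 0.3223 0.0618] phi 1.5727 tilt [0.0017 0.0016] open 0.799 F [-0.1 -0.2 -0.3] q7 -1.54
tool shift mm [-0.3  0.1  0.8]
turn 0.002
```

View pics/w11.png

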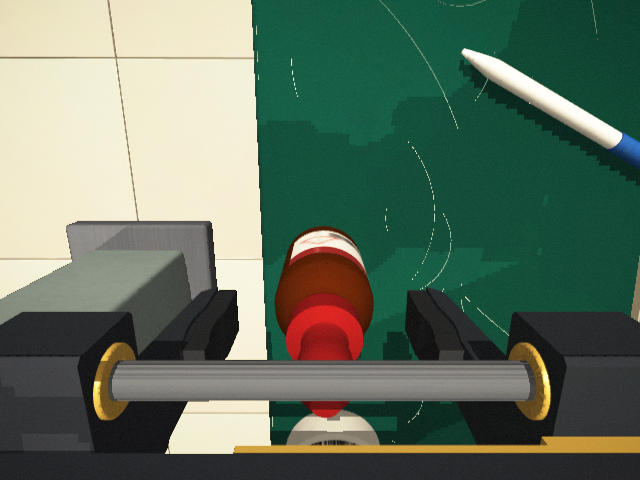

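View pics/s11c.png

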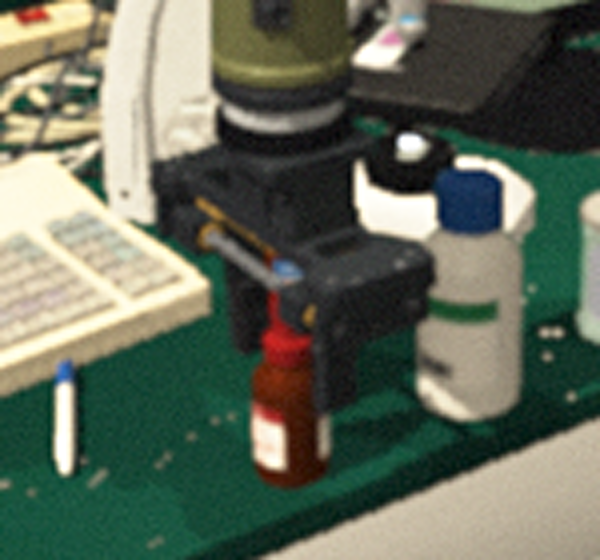

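send_rows(
  force=25,
  series=[
    {"dx": 0, "dy": 0, "dz": 1.5, "turn": 0, "grip": 0.8},
    {"dx": 0, "dy": 0, "dz": 0, "turn": 0, "grip": 0.3},
    {"dx": 0, "dy": 0, "dz": 0, "turn": 0, "grip": 0.3},
    {"dx": 0, "dy": 0, "dz": 0, "turn": 0, "grip": 0.3},
    {"dx": 0, "dy": 0, "dz": 0, "turn": 0, "grip": 0.3},
    {"dx": 0, "dy": 0, "dz": 0, "turn": 0, "grip": 0.3},
    {"dx": 0, "dy": 0, "dz": 0, "turn": 0, "grip": 0.3},
    {"dx": 0, "dy": 0, "dz": -10, "turn": 0, "grip": 0.3},
    {"dx": 0, "dy": 0, "dz": -10, "turn": 0, "grip": 0.3},
    {"dx": 0, "dy": 0, "dz": 0, "turn": 0, "grip": 0.3},
  ],
)

```text
clock: 19.85
tool_pos: [0.4441, 0.3222, 0.0805]
eef_rot: [0.706, 0.708, 0.001, -0.0]
contact_force: [-0.8, -0.0, -1.9]
opening: 0.469
```

```bash
python3 go.py 0.4445 0.322 0.08 1.571;  python3 -c "
from h import *
p=shot('side','s12');cv2.imwrite('pics/s12c.png',cv2.resize(p['img'][200:340,180:330][:,:,::-1],None,fx=4,fy=4,interpolation=cv2.INTER_CUBIC))"
```

```text
clock 19.85 pos [0.4441 0.3222 0.0805] phi 1.5728 tilt [0.0015 0.0019] open 0.469 F [-0.8 -0.  -1.9] q7 -1.51
tool shift mm [-0.2  0.4  0.5]
turn 0.002
```

View pics/s12c.png

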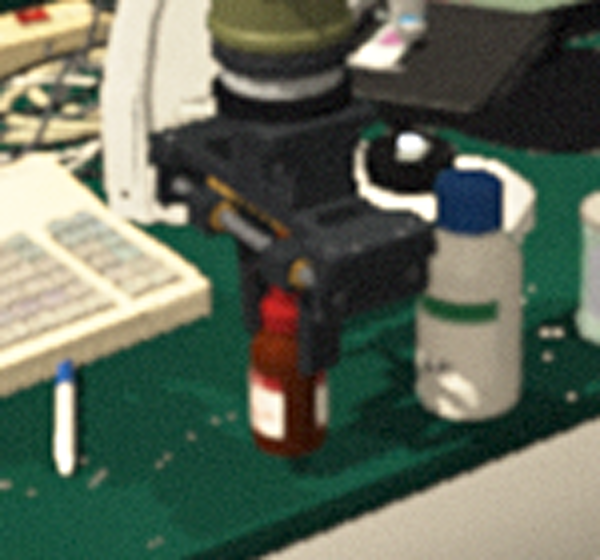

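send_rows(
  series=[
    {"dx": 0, "dy": 0, "dz": -20, "turn": 0, "grip": 0.3},
    {"dx": 0, "dy": 0, "dz": -35, "turn": 0, "grip": 0.3},
    {"dx": 0, "dy": 0, "dz": -35, "turn": 0, "grip": 0.3},
    {"dx": 0, "dy": 0, "dz": -35, "turn": 0, "grip": 0.3},
    {"dx": -5, "dy": -10, "dz": -25, "turn": 0, "grip": 0.3},
    {"dx": -20, "dy": -25, "dz": -10, "turn": 0, "grip": 0.3},
    {"dx": -25, "dy": -25, "dz": 0, "turn": 0, "grip": 0.3},
    {"dx": -22, "dy": -20, "dz": 0, "turn": 0, "grip": 0.3},
    {"dx": -10, "dy": -9, "dz": 0, "turn": 0.08, "grip": 0.3},
    {"dx": 0, "dy": 0, "dz": 0, "turn": 0.13, "grip": 0.3},
    {"dx": 0, "dy": 0, "dz": 0, "turn": 0.14, "grip": 0.3},
    {"dx": 0, "dy": 0, "dz": 0, "turn": 0.14, "grip": 0.3},
    {"dx": 0, "dy": 0, "dz": 0, "turn": 0.14, "grip": 0.3},
    {"dx": 0, "dy": 0, "dz": 0, "turn": 0.14, "grip": 0.3},
    {"dx": 0, "dy": 0, "dz": 0, "turn": 0.14, "grip": 0.3},
    {"dx": 0, "dy": 0, "dz": 0, "turn": 0.106, "grip": 0.3},
    {"dx": 0, "dy": 0, "dz": 0, "turn": 0, "grip": 0.3},
  ],
)

```text
clock: 21.6
tool_pos: [0.3545, 0.2392, 0.239]
eef_rot: [0.961, 0.275, -0.0, 0.0]
contact_force: [-0.6, -1.5, -2.6]
opening: 0.472
```

```bash
python3 go.py 0.355 -0.22 0.24 0.557
```

```text
clock 21.6 pos [0.3545 0.2392 0.239 ] phi 0.5569 tilt [ 0.0001 -0.0006] open 0.472 F [-0.6 -1.5 -2.6] q7 -2.14
tool shift mm [-242.3  390.1   -0.8]
turn -0.0
```

send_rows(
  series=[
    {"dx": -10, "dy": 15, "dz": 0, "turn": 0, "grip": 0.3},
    {"dx": -19, "dy": 30, "dz": 0, "turn": 0, "grip": 0.3},
    {"dx": -19, "dy": 30, "dz": 0, "turn": 0, "grip": 0.3},
    {"dx": -19, "dy": 31, "dz": 0, "turn": 0, "grip": 0.3},
    {"dx": -19, "dy": 31, "dz": 0, "turn": 0, "grip": 0.3},
    {"dx": -19, "dy": 31, "dz": 0, "turn": 0, "grip": 0.3},
    {"dx": -19, "dy": 31, "dz": 0, "turn": 0, "grip": 0.3},
    {"dx": -19, "dy": 31, "dz": 0, "turn": 0, "grip": 0.3},
    {"dx": -19, "dy": 31, "dz": 0, "turn": 0, "grip": 0.3},
    {"dx": -19, "dy": 31, "dz": 0, "turn": 0, "grip": 0.3},
    {"dx": -19, "dy": 31, "dz": 0, "turn": 0, "grip": 0.3},
    {"dx": -19, "dy": 30, "dz": 0, "turn": 0, "grip": 0.3},
    {"dx": -19, "dy": 30, "dz": 0, "turn": 0, "grip": 0.3},
    {"dx": 0, "dy": 35, "dz": 0, "turn": 0, "grip": 0.3},
    {"dx": 22, "dy": 35, "dz": 0, "turn": 0, "grip": 0.3},
    {"dx": 25, "dy": 35, "dz": 0, "turn": 0, "grip": 0.3},
    {"dx": 20, "dy": 30, "dz": 0, "turn": 0, "grip": 0.3},
    {"dx": 10, "dy": 15, "dz": 0, "turn": 0, "grip": 0.3},
    {"dx": 0, "dy": 0, "dz": 0, "turn": 0, "grip": 0.3},
    {"dx": 0, "dy": 0, "dz": 0, "turn": 0, "grip": 0.3},
  ],
)

```text
clock: 23.6
tool_pos: [0.4988, -0.2978, 0.2383]
eef_rot: [0.961, 0.276, -0.001, -0.001]
contact_force: [-0.4, -0.2, -1.6]
opening: 0.47
```

```bash
python3 go.py 0.5134 -0.3085 0.0705 0.557;python3 -c "
from h import *
p=shot('wrist','w13')"
```

```text
clock 23.6 pos [ 0.4988 -0.2978  0.2383] phi 0.5586 tilt [-0.002  0.001] open 0.47 F [-0.4 -0.2 -1.6] q7 -0.95
tool shift mm [  6.9  17.2 167.8]
turn 0.002
```

View pics/w13.png

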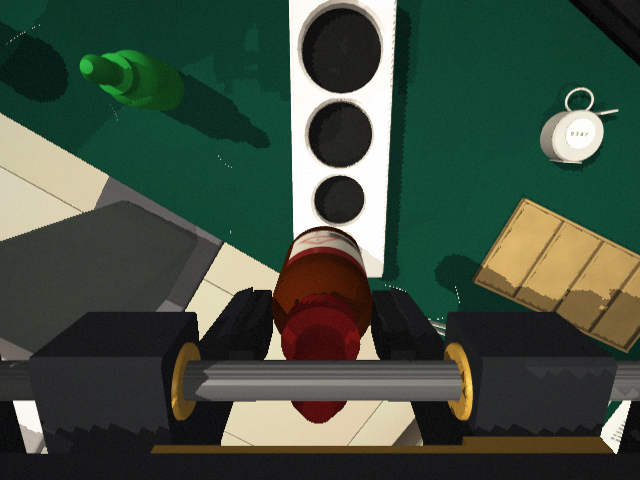

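send_rows(
  series=[
    {"dx": 7, "dy": 17, "dz": 10, "turn": 0, "grip": 0.3},
    {"dx": 0, "dy": 0, "dz": 35, "turn": 0, "grip": 0.3},
    {"dx": 0, "dy": 0, "dz": 35, "turn": 0, "grip": 0.3},
    {"dx": 0, "dy": 0, "dz": 35, "turn": 0, "grip": 0.3},
    {"dx": 0, "dy": 0, "dz": 20, "turn": 0, "grip": 0.3},
    {"dx": 0, "dy": 0, "dz": 5, "turn": 0, "grip": 0.3},
    {"dx": 0, "dy": 0, "dz": 0, "turn": 0, "grip": 0.3},
    {"dx": 0, "dy": 0, "dz": 0, "turn": 0, "grip": 0.3},
  ],
)

```text
clock: 24.45
tool_pos: [0.5153, -0.3092, 0.1004]
eef_rot: [0.961, 0.275, 0.001, 0.001]
contact_force: [0.8, 0.8, -2.0]
opening: 0.467
```

```bash
python3 go.py 0.5134 -0.3085 0.0705 0.557;python3 -c "
from h import *
p=shot('wrist','w14')
p=shot('side','s14');cv2.imwrite('pics/s14c.png',cv2.resize(p['img'][170:290,330:490][:,:,::-1],None,fx=4,fy=4,interpolation=cv2.INTER_CUBIC))"
```

```text
clock 24.45 pos [ 0.5153 -0.3092  0.1004] phi 0.557 tilt [ 0.002  -0.0009] open 0.467 F [ 0.8  0.8 -2. ] q7 -1.06
tool shift mm [-1.3 -1.7 29.9]
turn 0.0
```

View pics/w14.png

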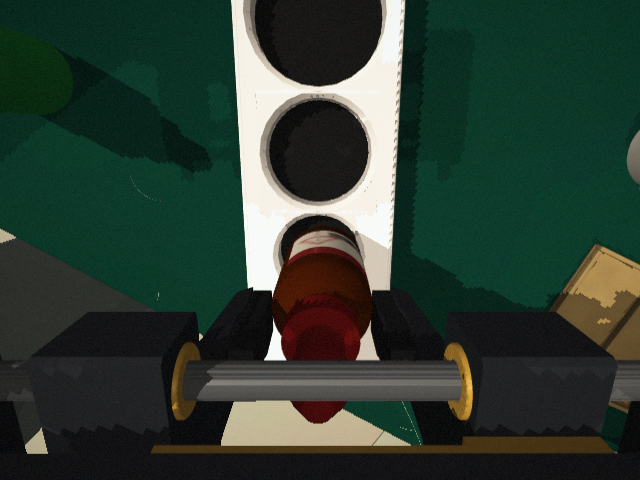

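View pics/s14c.png

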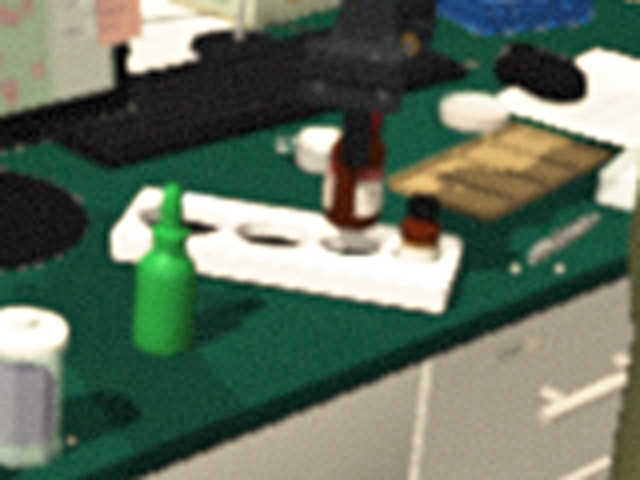

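send_rows(
  series=[
    {"dx": -1, "dy": -2, "dz": 5, "turn": 0, "grip": 0.3},
    {"dx": 0, "dy": 0, "dz": 6, "turn": 0, "grip": 0.3},
    {"dx": 0, "dy": 0, "dz": 6, "turn": 0, "grip": 0.3},
    {"dx": 0, "dy": 0, "dz": 5, "turn": 0, "grip": 0.3},
    {"dx": 0, "dy": 0, "dz": 4, "turn": 0, "grip": 0.3},
    {"dx": 0, "dy": 0, "dz": 2, "turn": 0, "grip": 0.3},
    {"dx": 0, "dy": 0, "dz": 1, "turn": 0, "grip": 0.3},
    {"dx": 0, "dy": 0, "dz": 0, "turn": 0, "grip": 0.3},
  ],
)

```text
clock: 25.35
tool_pos: [0.5129, -0.3078, 0.0699]
eef_rot: [0.961, 0.275, 0.0, -0.0]
contact_force: [0.4, -0.4, -2.2]
opening: 0.472
```

```bash
python3 go.py 0.5134 -0.3085 0.0705 0.557;python3 -c "
from h import *
p=shot('wrist','w15')
p=shot('side','s15');cv2.imwrite('pics/s15c.png',cv2.resize(p['img'][170:290,330:490][:,:,::-1],None,fx=4,fy=4,interpolation=cv2.INTER_CUBIC))"
```

```text
clock 25.35 pos [ 0.5129 -0.3078  0.0699] phi 0.5569 tilt [-0.  0.] open 0.472 F [ 0.4 -0.4 -2.2] q7 -1.08
tool shift mm [ 0.1  0.9 -0.6]
turn -0.0
```

View pics/w15.png

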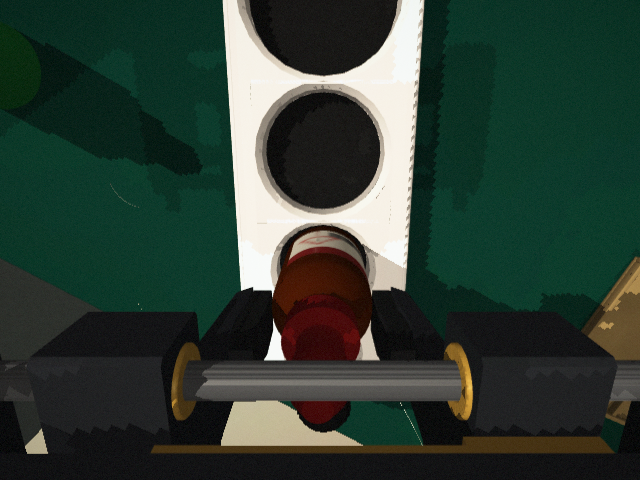

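View pics/s15c.png

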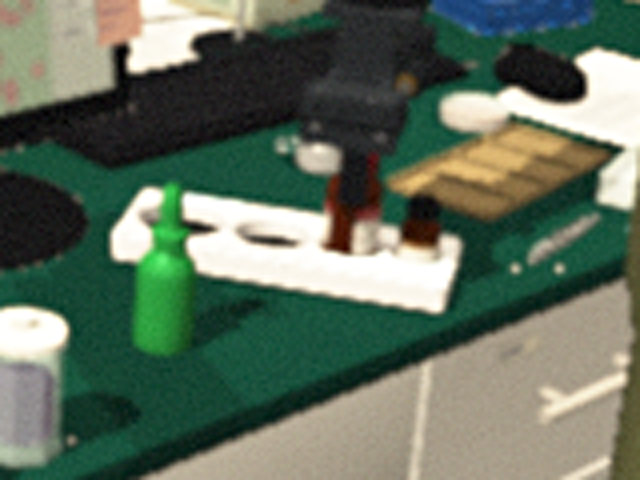

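send_rows(
  series=[
    {"dx": 0, "dy": 0, "dz": 1, "turn": 0, "grip": 0.3},
    {"dx": 0, "dy": 0, "dz": 0.5, "turn": 0, "grip": 0.3},
    {"dx": 0, "dy": 0, "dz": 0, "turn": 0, "grip": 0.3},
  ],
)

```text
clock: 25.75
tool_pos: [0.5132, -0.3079, 0.069]
eef_rot: [0.961, 0.275, 0.0, 0.0]
contact_force: [-0.2, 0.1, 2.3]
opening: 0.469
```

send_rows(
  series=[
    {"dx": 0, "dy": 0, "dz": 0, "turn": 0, "grip": 0.52},
    {"dx": 0, "dy": 0, "dz": 0, "turn": 0, "grip": 0.58},
    {"dx": 0, "dy": 0, "dz": 0, "turn": 0, "grip": 0.65},
    {"dx": 0, "dy": 0, "dz": 0, "turn": 0, "grip": 0.7},
    {"dx": 0, "dy": 0, "dz": -15, "turn": 0, "grip": 0.7},
    {"dx": 0, "dy": 0, "dz": -30, "turn": 0, "grip": 0.7},
    {"dx": 0, "dy": 0, "dz": -45, "turn": 0, "grip": 0.75},
    {"dx": 0, "dy": 0, "dz": -50, "turn": 0, "grip": 0.9},
    {"dx": 0, "dy": 0, "dz": -45, "turn": 0, "grip": 0.9},
    {"dx": -10, "dy": -15, "dz": -15, "turn": 0, "grip": 0.9},
    {"dx": -20, "dy": -35, "dz": 0, "turn": 0, "grip": 0.9},
    {"dx": -24, "dy": -40, "dz": 0, "turn": 0, "grip": 0.9},
    {"dx": -24, "dy": -40, "dz": 0, "turn": 0, "grip": 0.9},
    {"dx": -10, "dy": -30, "dz": 0, "turn": 0, "grip": 0.9},
  ],
)

```text
clock: 27.15
tool_pos: [0.3498, -0.2176, 0.2691]
eef_rot: [0.962, 0.274, -0.001, 0.0]
contact_force: [0.4, 0.1, -0.4]
opening: 0.901
```

```bash
python3 go.py 0.355 0.24 0.27 0.557; python3 -c "
from h import *
p=shot('top','t16');cv2.imwrite('pics/t16c.png',cv2.resize(p['img'][170:290,390:510][:,:,::-1],None,fx=5,fy=5,interpolation=cv2.INTER_CUBIC))
p=shot('side','s16');cv2.imwrite('pics/s16c.png',cv2.resize(p['img'][170:290,330:490][:,:,::-1],None,fx=4,fy=4,interpolation=cv2.INTER_CUBIC))"
```

```text
clock 27.15 pos [ 0.3498 -0.2176  0.2691] phi 0.5559 tilt [-0.0024 -0.0013] open 0.901 F [ 0.4  0.1 -0.4] q7 -0.99
tool shift mm [ 245.9 -386.    -1.5]
turn -0.001
```

View pics/s16c.png

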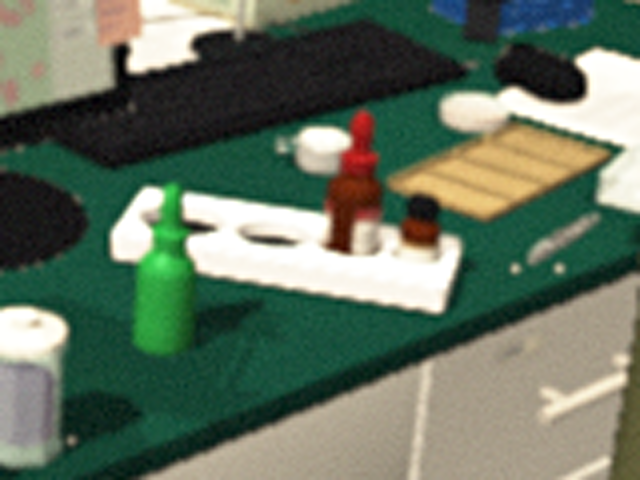

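View pics/t16c.png

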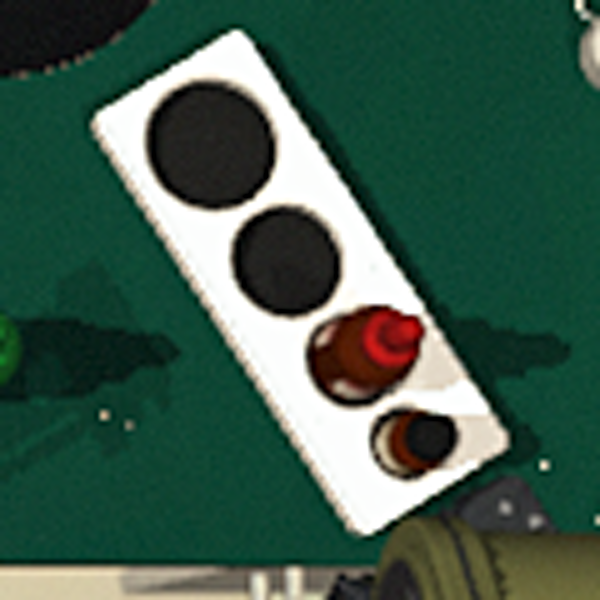

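send_rows(
  series=[
    {"dx": 20, "dy": -32, "dz": 0, "turn": 0, "grip": 0.9},
    {"dx": 20, "dy": -32, "dz": 0, "turn": 0, "grip": 0.9},
    {"dx": 20, "dy": -32, "dz": 0, "turn": 0, "grip": 0.9},
    {"dx": 20, "dy": -32, "dz": 0, "turn": 0, "grip": 0.9},
    {"dx": 20, "dy": -32, "dz": 0, "turn": 0, "grip": 0.9},
    {"dx": 21, "dy": -32, "dz": 0, "turn": 0, "grip": 0.9},
    {"dx": 21, "dy": -32, "dz": 0, "turn": 0, "grip": 0.9},
    {"dx": 21, "dy": -32, "dz": 0, "turn": 0, "grip": 0.9},
    {"dx": 21, "dy": -32, "dz": 0, "turn": 0, "grip": 0.9},
    {"dx": 21, "dy": -33, "dz": 0, "turn": 0, "grip": 0.9},
    {"dx": 21, "dy": -33, "dz": 0, "turn": 0, "grip": 0.9},
    {"dx": 20, "dy": -32, "dz": 0, "turn": 0, "grip": 0.9},
    {"dx": 0, "dy": 0, "dz": 0, "turn": -0.145, "grip": 0.9},
    {"dx": 0, "dy": 0, "dz": 0, "turn": -0.145, "grip": 0.9},
    {"dx": 0, "dy": 0, "dz": 0, "turn": -0.145, "grip": 0.9},
    {"dx": 0, "dy": 0, "dz": 0, "turn": -0.145, "grip": 0.9},
    {"dx": 0, "dy": 0, "dz": 0, "turn": -0.145, "grip": 0.9},
    {"dx": 0, "dy": 0, "dz": 0, "turn": -0.145, "grip": 0.9},
    {"dx": 0, "dy": 0, "dz": 0, "turn": -0.145, "grip": 0.9},
  ],
)

```text
clock: 29.15
tool_pos: [0.3593, 0.24, 0.2693]
eef_rot: [0.705, 0.709, 0.001, 0.0]
contact_force: [0.5, -0.2, 1.6]
opening: 0.9
```

send_rows(
  series=[
    {"dx": 0, "dy": 0, "dz": 0, "turn": -0.145, "grip": 1},
    {"dx": 0, "dy": 0, "dz": 0, "turn": -0.145, "grip": 1},
    {"dx": 0, "dy": 0, "dz": 0, "turn": -0.14, "grip": 1},
    {"dx": 0, "dy": 0, "dz": 0, "turn": 0, "grip": 1},
    {"dx": 0, "dy": 0, "dz": 0, "turn": 0, "grip": 1},
  ],
)

```text
clock: 29.65
tool_pos: [0.3589, 0.2396, 0.2688]
eef_rot: [0.541, 0.841, 0.0, 0.0]
contact_force: [-0.5, -0.0, -0.4]
opening: 1.0
```

```bash
python3 go.py 0.5785 0.2375 0.059 2.0
```

```text
clock 29.65 pos [0.3589 0.2396 0.2688] phi 1.998 tilt [0.0006 0.0008] open 1.0 F [-0.5 -0.  -0.4] q7 -0.99
tool shift mm [-93.  198.8 210. ]
turn -0.002
```

send_rows(
  series=[
    {"dx": -15, "dy": 35, "dz": 0, "turn": 0, "grip": 1},
    {"dx": -20, "dy": 42, "dz": 0, "turn": 0, "grip": 1},
    {"dx": -20, "dy": 42, "dz": 0, "turn": 0, "grip": 1},
    {"dx": -20, "dy": 42, "dz": 0, "turn": 0, "grip": 1},
    {"dx": -18, "dy": 38, "dz": 20, "turn": 0, "grip": 1},
    {"dx": 0, "dy": 0, "dz": 40, "turn": 0, "grip": 1},
    {"dx": 0, "dy": 0, "dz": 40, "turn": 0, "grip": 1},
    {"dx": 0, "dy": 0, "dz": 0, "turn": 0, "grip": 1},
    {"dx": 0, "dy": 0, "dz": 0, "turn": 0, "grip": 1},
  ],
)

```text
clock: 30.55
tool_pos: [0.5781, 0.2383, 0.1691]
eef_rot: [0.54, 0.842, -0.0, -0.0]
contact_force: [-0.7, -0.1, 0.9]
opening: 0.998
```

```bash
python3 go.py 0.5785 0.2375 0.059 2.0; python3 -c "
from h import *
p=shot('wrist','w17'); print(proj(p,[.5785,.2375,.12]),proj(p,[.5785,.2375,.08]))
p=shot('side','s17');cv2.imwrite('pics/s17c.png',cv2.resize(p['img'][150:300,180:330][:,:,::-1],None,fx=4,fy=4,interpolation=cv2.INTER_CUBIC))"
```

```text
clock 30.55 pos [0.5781 0.2383 0.1691] phi 2.0009 tilt [-0.0002  0.0001] open 0.998 F [-0.7 -0.1  0.9] q7 -0.72
tool shift mm [-9.000e-01  1.000e-01  1.101e+02]
turn 0.001
[324.41945628 270.05140698] [323.97400482 248.17429986]
```

View pics/w17.png

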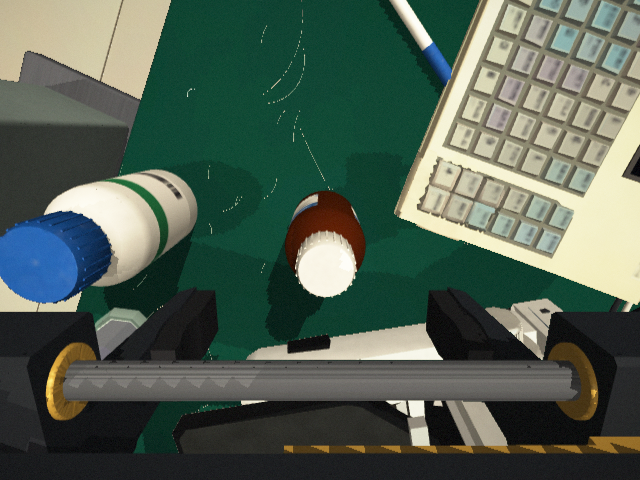

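View pics/s17c.png

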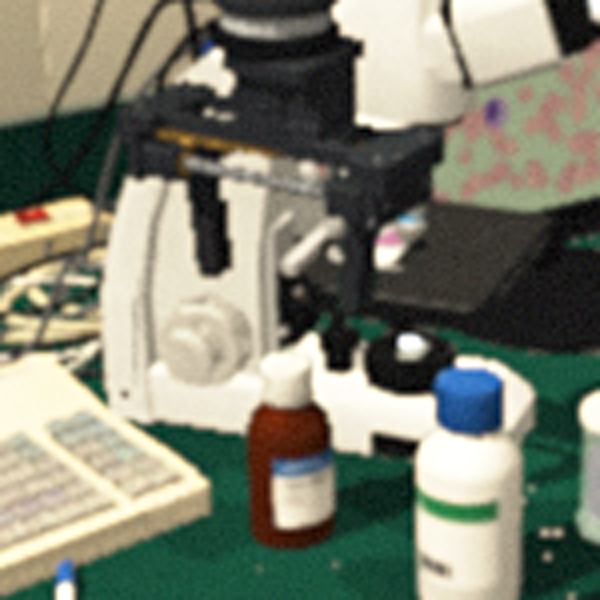

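send_rows(
  series=[
    {"dx": -1, "dy": 0, "dz": 25, "turn": 0, "grip": 1},
    {"dx": 0, "dy": 0, "dz": 35, "turn": 0, "grip": 1},
    {"dx": 0, "dy": 0, "dz": 25, "turn": 0, "grip": 1},
    {"dx": 0, "dy": 0, "dz": 15, "turn": 0, "grip": 1},
    {"dx": 0, "dy": 0, "dz": 9, "turn": 0, "grip": 1},
    {"dx": 0, "dy": 0, "dz": 0, "turn": 0, "grip": 1},
    {"dx": 0, "dy": 0, "dz": 0, "turn": 0, "grip": 1},
  ],
)

```text
clock: 31.35
tool_pos: [0.5792, 0.2377, 0.0609]
eef_rot: [0.54, 0.842, 0.001, 0.0]
contact_force: [0.1, 0.8, 0.1]
opening: 1.002
```

```bash
python3 go.py 0.5785 0.2375 0.059 2.0; python3 -c "
from h import *
p=shot('wrist','w18')
p=shot('side','s18');cv2.imwrite('pics/s18c.png',cv2.resize(p['img'][150:300,180:330][:,:,::-1],None,fx=4,fy=4,interpolation=cv2.INTER_CUBIC))"
```

```text
clock 31.35 pos [0.5792 0.2377 0.0609] phi 2.0017 tilt [0.0019 0.0014] open 1.002 F [0.1 0.8 0.1] q7 -0.83
tool shift mm [ 0.1 -0.8  1.9]
turn 0.002
```

View pics/w18.png

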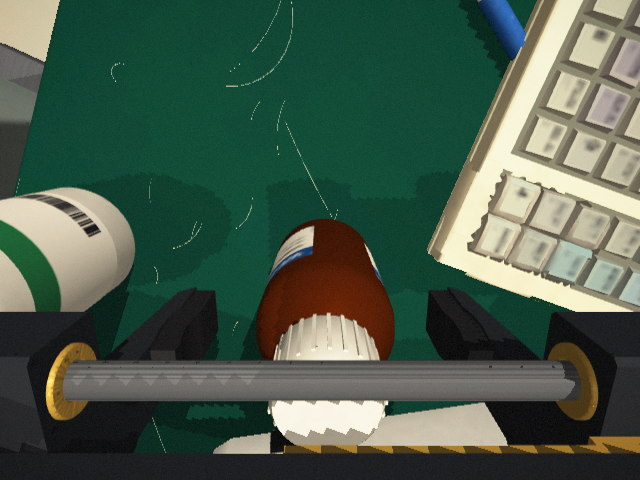

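View pics/s18c.png

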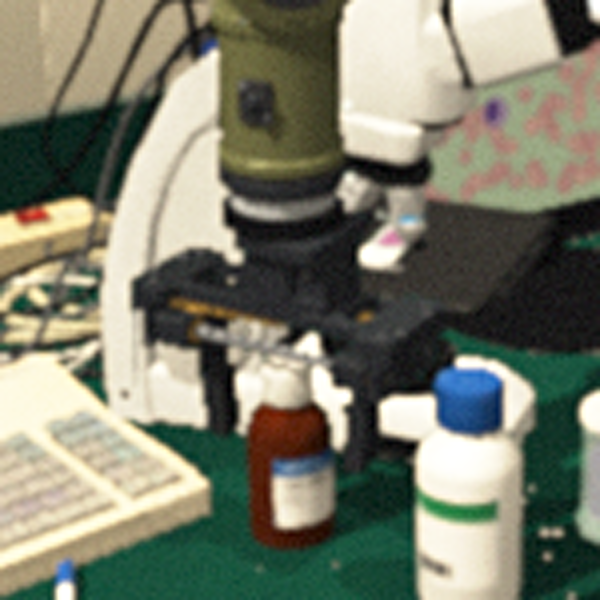

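send_rows(
  force=35,
  series=[
    {"dx": 0, "dy": 0, "dz": 1, "turn": 0, "grip": 0.8},
    {"dx": 0, "dy": 0, "dz": 0, "turn": 0, "grip": 0.65},
    {"dx": 0, "dy": 0, "dz": 0, "turn": 0, "grip": 0.4},
    {"dx": 0, "dy": 0, "dz": 0, "turn": 0, "grip": 0.4},
    {"dx": 0, "dy": 0, "dz": 0, "turn": 0, "grip": 0.4},
    {"dx": 0, "dy": 0, "dz": 0, "turn": 0, "grip": 0.4},
    {"dx": 0, "dy": 0, "dz": 0, "turn": 0, "grip": 0.4},
  ],
)

```text
clock: 32.15
tool_pos: [0.579, 0.2372, 0.0586]
eef_rot: [0.54, 0.842, 0.0, 0.0]
contact_force: [1.8, 0.6, 0.5]
opening: 0.598
```

send_rows(
  series=[
    {"dx": 0, "dy": 0, "dz": -10, "turn": 0, "grip": 0.4},
    {"dx": 0, "dy": 0, "dz": -10, "turn": 0, "grip": 0.4},
    {"dx": 0, "dy": 0, "dz": 0, "turn": 0, "grip": 0.4},
  ],
)

```text
clock: 32.45
tool_pos: [0.5789, 0.2375, 0.0801]
eef_rot: [0.54, 0.842, 0.001, 0.0]
contact_force: [1.8, 1.2, -1.4]
opening: 0.595
```

```bash
python3 go.py 0.5785 0.2375 0.059 2.0; python3 -c "
from h import *
p=shot('wrist','w19')
p=shot('side','s19');cv2.imwrite('pics/s19c.png',cv2.resize(p['img'][150:300,180:330][:,:,::-1],None,fx=4,fy=4,interpolation=cv2.INTER_CUBIC))"
```

```text
clock 32.45 pos [0.5789 0.2375 0.0801] phi 2.0019 tilt [0.0017 0.0012] open 0.595 F [ 1.8  1.2 -1.4] q7 -0.81
tool shift mm [ 0.1 -0.5 21.1]
turn 0.002
```

View pics/s19c.png

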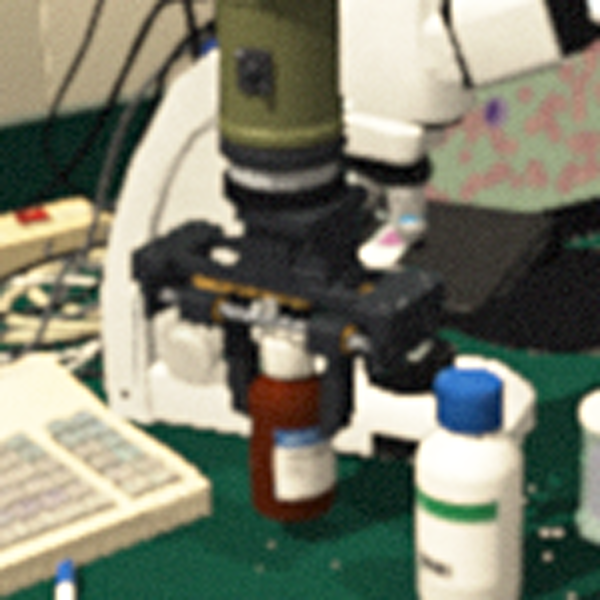

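send_rows(
  series=[
    {"dx": 0, "dy": 0, "dz": -25, "turn": 0, "grip": 0.4},
    {"dx": 0, "dy": 0, "dz": -35, "turn": 0, "grip": 0.4},
    {"dx": 0, "dy": 0, "dz": -35, "turn": 0, "grip": 0.4},
    {"dx": 0, "dy": 0, "dz": -35, "turn": 0, "grip": 0.4},
    {"dx": 0, "dy": 0, "dz": -35, "turn": 0, "grip": 0.4},
    {"dx": 5, "dy": -15, "dz": -15, "turn": 0, "grip": 0.4},
    {"dx": 15, "dy": -30, "dz": 0, "turn": 0, "grip": 0.4},
    {"dx": 18, "dy": -35, "dz": 0, "turn": 0, "grip": 0.4},
    {"dx": 18, "dy": -37, "dz": 0, "turn": 0, "grip": 0.4},
    {"dx": 17, "dy": -37, "dz": 0, "turn": 0, "grip": 0.4},
    {"dx": 13, "dy": -30, "dz": 0, "turn": 0, "grip": 0.4},
    {"dx": 7, "dy": -15, "dz": 0, "turn": 0.09, "grip": 0.4},
    {"dx": 0, "dy": 0, "dz": 0, "turn": 0.14, "grip": 0.4},
    {"dx": 0, "dy": 0, "dz": 0, "turn": 0.14, "grip": 0.4},
    {"dx": 0, "dy": 0, "dz": 0, "turn": 0.14, "grip": 0.4},
    {"dx": 0, "dy": 0, "dz": 0, "turn": 0.14, "grip": 0.4},
    {"dx": 0, "dy": 0, "dz": 0, "turn": 0.14, "grip": 0.4},
    {"dx": 0, "dy": 0, "dz": 0, "turn": 0.14, "grip": 0.4},
    {"dx": 0, "dy": 0, "dz": 0, "turn": 0.14, "grip": 0.4},
    {"dx": 0, "dy": 0, "dz": 0, "turn": 0.14, "grip": 0.4},
  ],
)

```text
clock: 34.55
tool_pos: [0.3584, 0.238, 0.2583]
eef_rot: [0.924, 0.383, -0.0, 0.0]
contact_force: [0.5, 0.1, -2.6]
opening: 0.593
```

send_rows(
  series=[
    {"dx": 0, "dy": 0, "dz": 0, "turn": 0.14, "grip": 0.4},
    {"dx": 0, "dy": 0, "dz": 0, "turn": 0.094, "grip": 0.4},
    {"dx": 0, "dy": 0, "dz": 0, "turn": 0, "grip": 0.4},
  ],
)

```text
clock: 34.85
tool_pos: [0.3584, 0.2381, 0.2584]
eef_rot: [0.961, 0.275, -0.0, 0.0]
contact_force: [0.2, 0.0, -2.1]
opening: 0.594
```

```bash
python3 go.py 0.355 -0.22 0.26 0.557;  python3 -c "
from h import *
p=shot('wrist','w20')"
```

```text
clock 34.85 pos [0.3584 0.2381 0.2584] phi 0.5581 tilt [-0.0001 -0.0008] open 0.594 F [ 0.2  0.  -2.1] q7 -2.15
tool shift mm [-245.5  386.8   -1.2]
turn 0.001
```

View pics/w20.png

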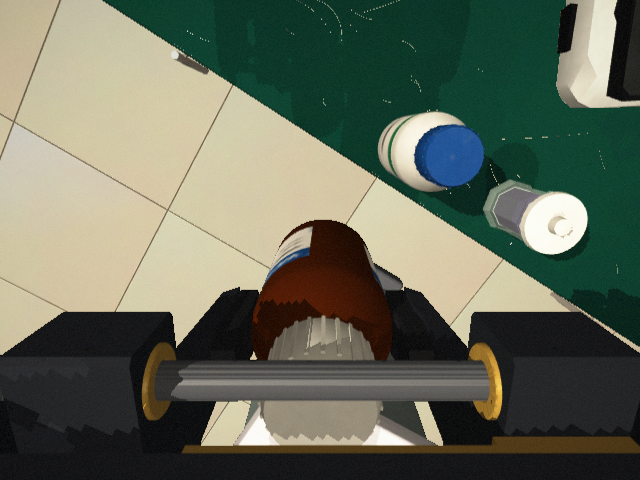

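send_rows(
  series=[
    {"dx": -10, "dy": 15, "dz": 0, "turn": 0, "grip": 0.4},
    {"dx": -19, "dy": 30, "dz": 0, "turn": 0, "grip": 0.4},
    {"dx": -20, "dy": 31, "dz": 0, "turn": 0, "grip": 0.4},
    {"dx": -20, "dy": 31, "dz": 0, "turn": 0, "grip": 0.4},
    {"dx": -20, "dy": 31, "dz": 0, "turn": 0, "grip": 0.4},
    {"dx": -20, "dy": 31, "dz": 0, "turn": 0, "grip": 0.4},
    {"dx": -20, "dy": 31, "dz": 0, "turn": 0, "grip": 0.4},
    {"dx": -20, "dy": 31, "dz": 0, "turn": 0, "grip": 0.4},
    {"dx": -20, "dy": 31, "dz": 0, "turn": 0, "grip": 0.4},
    {"dx": -20, "dy": 31, "dz": 0, "turn": 0, "grip": 0.4},
    {"dx": -20, "dy": 31, "dz": 0, "turn": 0, "grip": 0.4},
    {"dx": -18, "dy": 31, "dz": 0, "turn": 0, "grip": 0.4},
    {"dx": -12, "dy": 28, "dz": 0, "turn": 0, "grip": 0.4},
    {"dx": 5, "dy": 30, "dz": 0, "turn": 0, "grip": 0.4},
    {"dx": 25, "dy": 28, "dz": 0, "turn": 0, "grip": 0.4},
    {"dx": 28, "dy": 28, "dz": 0, "turn": 0, "grip": 0.4},
    {"dx": 28, "dy": 28, "dz": 0, "turn": 0, "grip": 0.4},
    {"dx": 28, "dy": 22, "dz": 0, "turn": 0, "grip": 0.4},
    {"dx": 18, "dy": 12, "dz": 0, "turn": 0, "grip": 0.4},
    {"dx": 0, "dy": 0, "dz": 0, "turn": 0, "grip": 0.4},
  ],
)

```text
clock: 36.9
tool_pos: [0.552, -0.2677, 0.2578]
eef_rot: [0.961, 0.277, 0.001, -0.001]
contact_force: [0.7, 1.6, -2.4]
opening: 0.595
```

```bash
python3 go.py 0.5648 -0.2765 0.069 0.557
```

```text
clock 36.9 pos [ 0.552  -0.2677  0.2578] phi 0.5615 tilt [0.0025 0.0021] open 0.595 F [ 0.7  1.6 -2.4] q7 -1.01
tool shift mm [  5.5  14.3 188.8]
turn 0.004
```

send_rows(
  series=[
    {"dx": 5, "dy": 14, "dz": 0, "turn": 0, "grip": 0.4},
    {"dx": 0, "dy": 0, "dz": 30, "turn": 0, "grip": 0.4},
    {"dx": 0, "dy": 0, "dz": 35, "turn": 0, "grip": 0.4},
    {"dx": 0, "dy": 0, "dz": 35, "turn": 0, "grip": 0.4},
    {"dx": 0, "dy": 0, "dz": 30, "turn": 0, "grip": 0.4},
    {"dx": 0, "dy": 0, "dz": 20, "turn": 0, "grip": 0.4},
    {"dx": 0, "dy": 0, "dz": 8, "turn": 0, "grip": 0.4},
    {"dx": 0, "dy": 0, "dz": 0, "turn": 0, "grip": 0.4},
    {"dx": 0, "dy": 0, "dz": 0, "turn": 0, "grip": 0.4},
  ],
)

```text
clock: 37.8
tool_pos: [0.5612, -0.2783, 0.1015]
eef_rot: [0.961, 0.275, 0.001, 0.0]
contact_force: [0.1, -0.4, -2.3]
opening: 0.596
```

```bash
python3 go.py 0.5648 -0.2765 0.069 0.557;python3 -c "
from h import *
p=shot('wrist','w21')
p=shot('side','s21');cv2.imwrite('pics/s21c.png',cv2.resize(p['img'][170:290,330:490][:,:,::-1],None,fx=4,fy=4,interpolation=cv2.INTER_CUBIC))"
```

```text
clock 37.8 pos [ 0.5612 -0.2783  0.1015] phi 0.5581 tilt [ 0.0014 -0.0003] open 0.596 F [ 0.1 -0.4 -2.3] q7 -1.12
tool shift mm [ 4.   0.4 32.5]
turn 0.001
```

View pics/w21.png

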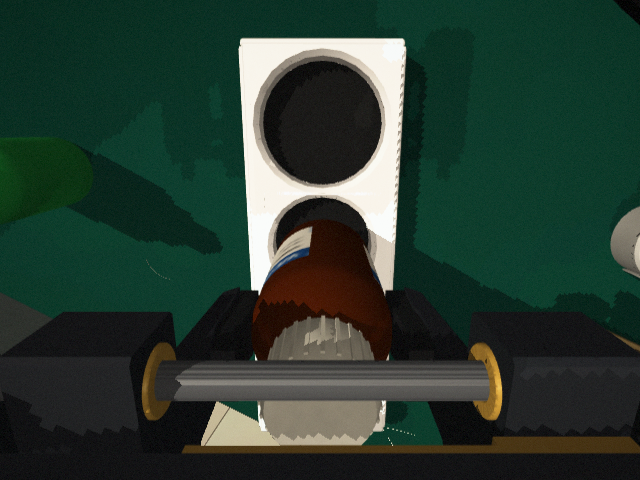

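View pics/s21c.png

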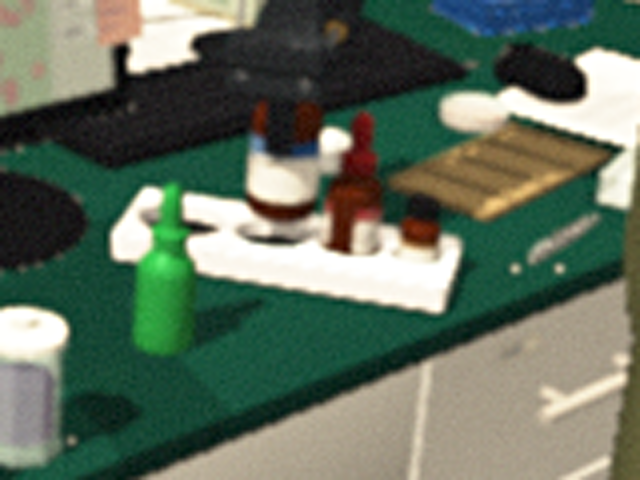

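Bottle hangs upright over the medium well, about 4 mm short along the row; correct and lower.

send_rows(
  series=[
    {"dx": 4, "dy": 0, "dz": 0, "turn": 0, "grip": 0.4},
    {"dx": 0, "dy": 0, "dz": 6, "turn": 0, "grip": 0.4},
    {"dx": 0, "dy": 0, "dz": 6, "turn": 0, "grip": 0.4},
    {"dx": 0, "dy": 0, "dz": 6, "turn": 0, "grip": 0.4},
    {"dx": 0, "dy": 0, "dz": 5, "turn": 0, "grip": 0.4},
    {"dx": 0, "dy": 0, "dz": 4, "turn": 0, "grip": 0.4},
    {"dx": 0, "dy": 0, "dz": 3, "turn": 0, "grip": 0.4},
    {"dx": 0, "dy": 0, "dz": 0, "turn": 0, "grip": 0.4},
    {"dx": 0, "dy": 0, "dz": 0, "turn": 0, "grip": 0.4},
  ],
)

```text
clock: 38.8
tool_pos: [0.5643, -0.276, 0.0705]
eef_rot: [0.961, 0.275, 0.0, 0.0]
contact_force: [0.4, -0.9, -3.0]
opening: 0.593
```

```bash
python3 go.py 0.5648 -0.2765 0.069 0.557;python3 -c "
from h import *
p=shot('wrist','w22')
p=shot('side','s22');cv2.imwrite('pics/s22c.png',cv2.resize(p['img'][170:290,330:490][:,:,::-1],None,fx=4,fy=4,interpolation=cv2.INTER_CUBIC))"
```

```text
clock 38.8 pos [ 0.5643 -0.276   0.0705] phi 0.5578 tilt [ 0.0002 -0.0001] open 0.593 F [ 0.4 -0.9 -3. ] q7 -1.15
tool shift mm [0.2 0.7 1.5]
turn 0.001
```

View pics/w22.png

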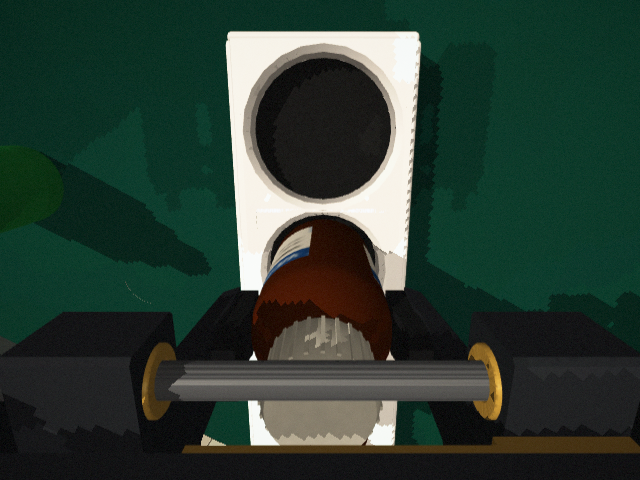

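View pics/s22c.png

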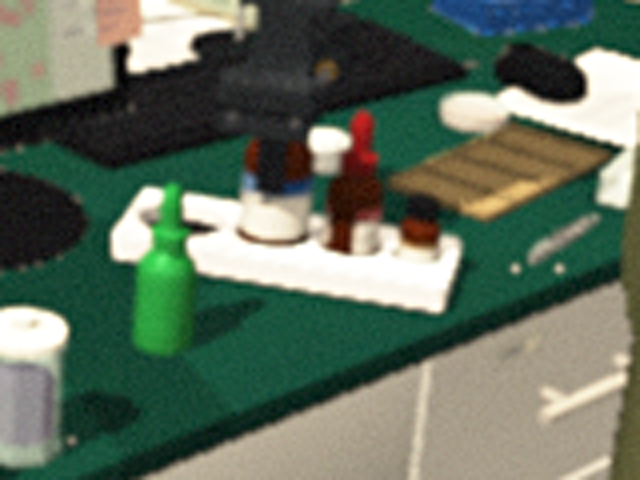

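send_rows(
  series=[
    {"dx": 0, "dy": 0, "dz": 1, "turn": 0, "grip": 0.4},
    {"dx": 0, "dy": 0, "dz": 1, "turn": 0, "grip": 0.4},
    {"dx": 0, "dy": 0, "dz": 0, "turn": 0, "grip": 0.4},
  ],
)

```text
clock: 39.2
tool_pos: [0.5643, -0.2761, 0.0686]
eef_rot: [0.961, 0.275, 0.0, 0.0]
contact_force: [0.0, 0.2, -1.6]
opening: 0.593
```

send_rows(
  series=[
    {"dx": 0, "dy": 0, "dz": 0.7, "turn": 0, "grip": 0.4},
    {"dx": 0, "dy": 0, "dz": 0, "turn": 0, "grip": 0.4},
  ],
)

```text
clock: 39.4
tool_pos: [0.5644, -0.2761, 0.0686]
eef_rot: [0.961, 0.275, 0.0, 0.0]
contact_force: [-1.5, -0.3, 4.8]
opening: 0.593
```

send_rows(
  series=[
    {"dx": 0, "dy": 0, "dz": 0, "turn": 0, "grip": 0.65},
    {"dx": 0, "dy": 0, "dz": 0, "turn": 0, "grip": 0.72},
    {"dx": 0, "dy": 0, "dz": 0, "turn": 0, "grip": 0.8},
    {"dx": 0, "dy": 0, "dz": 0, "turn": 0, "grip": 0.85},
    {"dx": 0, "dy": 0, "dz": -15, "turn": 0, "grip": 0.85},
    {"dx": 0, "dy": 0, "dz": -30, "turn": 0, "grip": 0.85},
    {"dx": 0, "dy": 0, "dz": -45, "turn": 0, "grip": 0.9},
    {"dx": 0, "dy": 0, "dz": -50, "turn": 0, "grip": 1},
    {"dx": 0, "dy": 0, "dz": -45, "turn": 0, "grip": 1},
    {"dx": -10, "dy": -15, "dz": -15, "turn": 0, "grip": 1},
    {"dx": -33, "dy": -33, "dz": 0, "turn": 0, "grip": 1},
    {"dx": -35, "dy": -35, "dz": 0, "turn": 0, "grip": 1},
    {"dx": -35, "dy": -35, "dz": 0, "turn": 0, "grip": 1},
    {"dx": -30, "dy": -35, "dz": 0, "turn": 0, "grip": 1},
  ],
)

```text
clock: 40.8
tool_pos: [0.3595, -0.2215, 0.2686]
eef_rot: [0.961, 0.275, -0.0, 0.001]
contact_force: [-0.8, -0.4, 0.7]
opening: 0.998
```

```bash
python3 go.py 0.355 0.24 0.27 0.557; python3 -c "
from h import *
p=shot('top','t23');cv2.imwrite('pics/t23c.png',cv2.resize(p['img'][170:290,390:510][:,:,::-1],None,fx=5,fy=5,interpolation=cv2.INTER_CUBIC))
p=shot('side','s23');cv2.imwrite('pics/s23c.png',cv2.resize(p['img'][170:290,330:490][:,:,::-1],None,fx=4,fy=4,interpolation=cv2.INTER_CUBIC))"
```

```text
clock 40.8 pos [ 0.3595 -0.2215  0.2686] phi 0.5572 tilt [ 0.0001 -0.0014] open 0.998 F [-0.8 -0.4  0.7] q7 -1.01
tool shift mm [ 240.3 -394.1   -2.1]
turn 0.0
```

View pics/s23c.png

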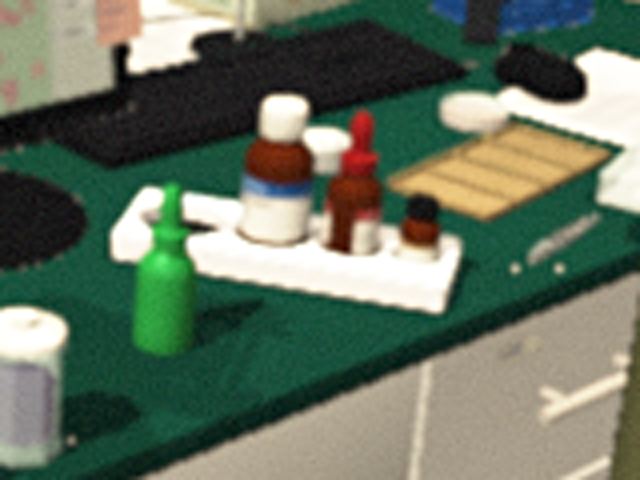

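View pics/t23c.png

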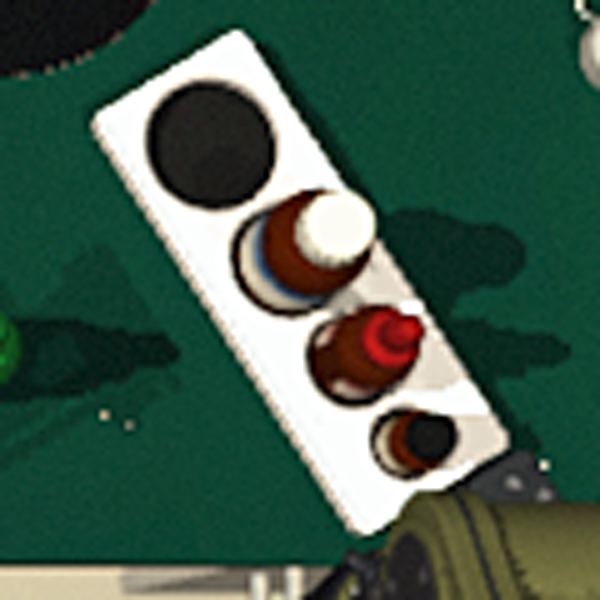

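send_rows(
  series=[
    {"dx": 20, "dy": -33, "dz": 0, "turn": 0, "grip": 1},
    {"dx": 20, "dy": -33, "dz": 0, "turn": 0, "grip": 1},
    {"dx": 20, "dy": -33, "dz": 0, "turn": 0, "grip": 1},
    {"dx": 20, "dy": -33, "dz": 0, "turn": 0, "grip": 1},
    {"dx": 20, "dy": -33, "dz": 0, "turn": 0, "grip": 1},
    {"dx": 20, "dy": -33, "dz": 0, "turn": 0, "grip": 1},
    {"dx": 20, "dy": -33, "dz": 0, "turn": 0, "grip": 1},
    {"dx": 20, "dy": -33, "dz": 0, "turn": 0, "grip": 1},
    {"dx": 20, "dy": -33, "dz": 0, "turn": 0, "grip": 1},
    {"dx": 20, "dy": -33, "dz": 0, "turn": 0, "grip": 1},
    {"dx": 20, "dy": -33, "dz": 0, "turn": 0, "grip": 1},
    {"dx": 0, "dy": 0, "dz": 0, "turn": -0.145, "grip": 1},
    {"dx": 0, "dy": 0, "dz": 0, "turn": -0.145, "grip": 1},
    {"dx": 0, "dy": 0, "dz": 0, "turn": -0.145, "grip": 1},
    {"dx": 0, "dy": 0, "dz": 0, "turn": -0.145, "grip": 1},
    {"dx": 0, "dy": 0, "dz": 0, "turn": -0.145, "grip": 1},
    {"dx": 0, "dy": 0, "dz": 0, "turn": -0.145, "grip": 1},
    {"dx": 0, "dy": 0, "dz": 0, "turn": -0.144, "grip": 1},
    {"dx": 0, "dy": 0, "dz": 0, "turn": 0, "grip": 1},
    {"dx": 0, "dy": 0, "dz": 0, "turn": 0, "grip": 1},
  ],
)

```text
clock: 42.9
tool_pos: [0.3567, 0.2029, 0.2682]
eef_rot: [0.708, 0.706, 0.0, 0.0]
contact_force: [-0.2, 0.2, -0.3]
opening: 0.997
```

```bash
python3 go.py 0.451 0.193 0.19 1.571
```

```text
clock 42.9 pos [0.3567 0.2029 0.2682] phi 1.5683 tilt [0.0008 0.0005] open 0.997 F [-0.2  0.2 -0.3] q7 -1.28
tool shift mm [-9.7 94.3 78.3]
turn -0.003
```

send_rows(
  series=[
    {"dx": -3, "dy": 30, "dz": 0, "turn": 0, "grip": 1},
    {"dx": -4, "dy": 35, "dz": 10, "turn": 0, "grip": 1},
    {"dx": -3, "dy": 29, "dz": 30, "turn": 0, "grip": 1},
    {"dx": 0, "dy": 0, "dz": 35, "turn": 0, "grip": 1},
    {"dx": 0, "dy": 0, "dz": 0, "turn": 0, "grip": 1},
    {"dx": 0, "dy": 0, "dz": 0, "turn": 0, "grip": 1},
  ],
)

```text
clock: 43.5
tool_pos: [0.4498, 0.1931, 0.1933]
eef_rot: [0.707, 0.707, -0.0, -0.0]
contact_force: [0.3, 0.8, 0.7]
opening: 1.002
```

```bash
python3 go.py 0.451 0.193 0.085 1.571; python3 -c "
from h import *
p=shot('wrist','w24'); print(proj(p,[.451,.193,.146]))"
```

```text
clock 43.5 pos [0.4498 0.1931 0.1933] phi 1.5719 tilt [-0.0007 -0.0004] open 1.002 F [0.3 0.8 0.7] q7 -1.26
tool shift mm [-1.000e-01  1.300e+00  1.083e+02]
turn 0.001
[325.83532327 268.88739803]
```

View pics/w24.png

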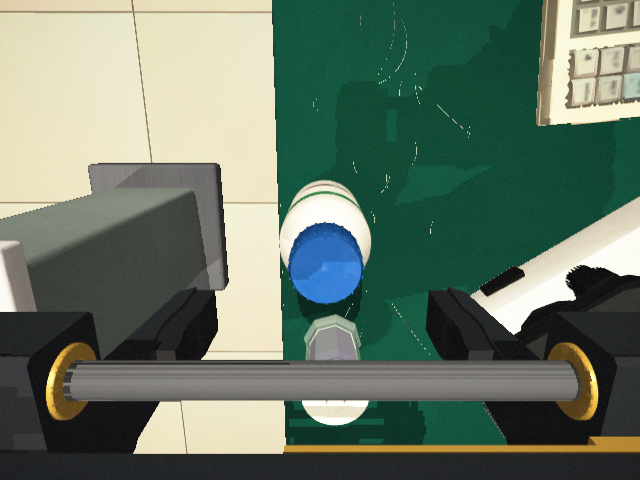

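send_rows(
  series=[
    {"dx": 0, "dy": 1, "dz": 25, "turn": 0, "grip": 1},
    {"dx": 0, "dy": 0, "dz": 35, "turn": 0, "grip": 1},
    {"dx": 0, "dy": 0, "dz": 25, "turn": 0, "grip": 1},
    {"dx": 0, "dy": 0, "dz": 15, "turn": 0, "grip": 1},
    {"dx": 0, "dy": 0, "dz": 6, "turn": 0, "grip": 1},
    {"dx": 0, "dy": 0, "dz": 0, "turn": 0, "grip": 1},
    {"dx": 0, "dy": 0, "dz": 0, "turn": 0, "grip": 1},
  ],
)

```text
clock: 44.25
tool_pos: [0.4521, 0.1934, 0.0881]
eef_rot: [0.707, 0.707, 0.001, 0.0]
contact_force: [0.5, -0.0, 0.2]
opening: 0.997
```

```bash
python3 go.py 0.451 0.193 0.085 1.571; python3 -c "
from h import *
p=shot('wrist','w25')
p=shot('side','s25');cv2.imwrite('pics/s25c.png',cv2.resize(p['img'][180:330,220:370][:,:,::-1],None,fx=4,fy=4,interpolation=cv2.INTER_CUBIC))"
```

```text
clock 44.25 pos [0.4521 0.1934 0.0881] phi 1.5717 tilt [0.0023 0.0012] open 0.997 F [ 0.5 -0.   0.2] q7 -1.48
tool shift mm [-0.4 -1.1  3.1]
turn 0.001
```

View pics/w25.png

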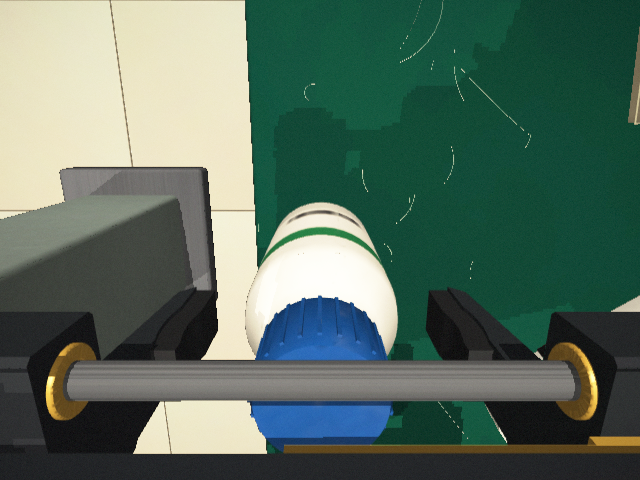

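View pics/s25c.png

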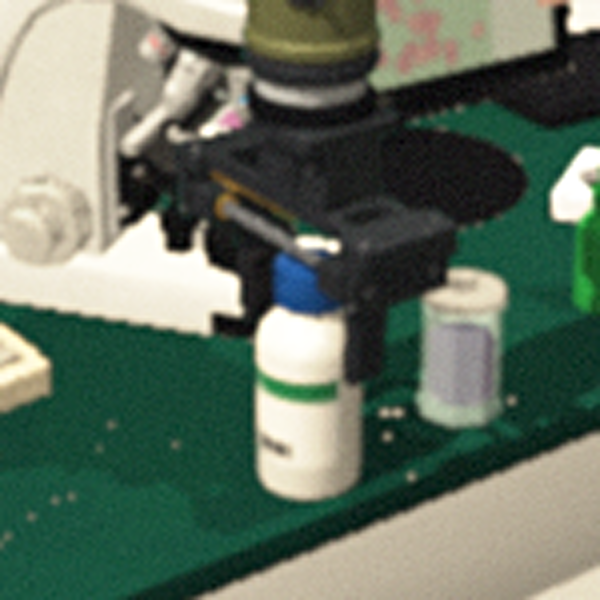

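send_rows(
  force=50,
  series=[
    {"dx": 0, "dy": -1, "dz": 2, "turn": 0, "grip": 0.85},
    {"dx": 0, "dy": 0, "dz": 0, "turn": 0, "grip": 0.75},
    {"dx": 0, "dy": 0, "dz": 0, "turn": 0, "grip": 0.5},
    {"dx": 0, "dy": 0, "dz": 0, "turn": 0, "grip": 0.5},
    {"dx": 0, "dy": 0, "dz": 0, "turn": 0, "grip": 0.5},
    {"dx": 0, "dy": 0, "dz": 0, "turn": 0, "grip": 0.5},
    {"dx": 0, "dy": 0, "dz": 0, "turn": 0, "grip": 0.5},
  ],
)

```text
clock: 45.05
tool_pos: [0.4508, 0.1927, 0.0849]
eef_rot: [0.707, 0.707, 0.0, 0.0]
contact_force: [1.9, 0.4, 1.1]
opening: 0.693
```

send_rows(
  series=[
    {"dx": 0, "dy": 0, "dz": -10, "turn": 0, "grip": 0.5},
    {"dx": 0, "dy": 0, "dz": -10, "turn": 0, "grip": 0.5},
    {"dx": 0, "dy": 0, "dz": 0, "turn": 0, "grip": 0.5},
  ],
)

```text
clock: 45.35
tool_pos: [0.4505, 0.193, 0.1059]
eef_rot: [0.707, 0.707, 0.001, -0.0]
contact_force: [1.4, -0.6, -3.2]
opening: 0.692
```

```bash
python3 go.py 0.451 0.193 0.085 1.571; python3 -c "
from h import *
p=shot('side','s26');cv2.imwrite('pics/s26c.png',cv2.resize(p['img'][180:330,220:370][:,:,::-1],None,fx=4,fy=4,interpolation=cv2.INTER_CUBIC))"
```

```text
clock 45.35 pos [0.4505 0.193  0.1059] phi 1.5718 tilt [0.0011 0.0011] open 0.692 F [ 1.4 -0.6 -3.2] q7 -1.44
tool shift mm [-0.   0.5 20.9]
turn 0.001
```

View pics/s26c.png

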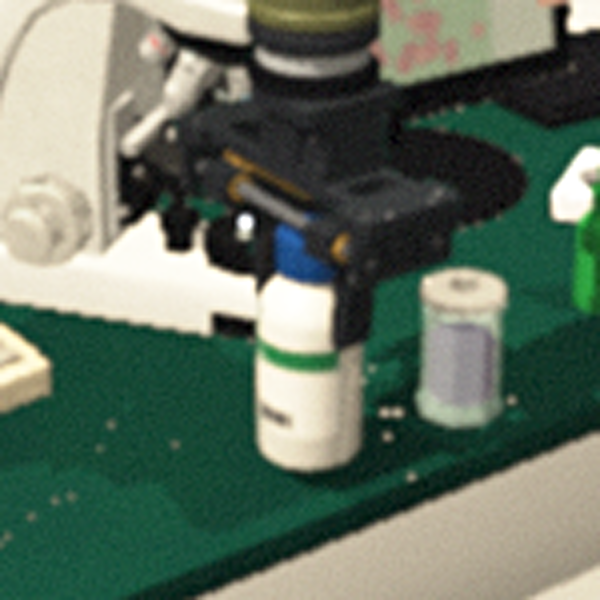

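send_rows(
  series=[
    {"dx": 0, "dy": 0, "dz": -20, "turn": 0, "grip": 0.5},
    {"dx": 0, "dy": 0, "dz": -30, "turn": 0, "grip": 0.5},
    {"dx": 0, "dy": 0, "dz": -35, "turn": 0, "grip": 0.5},
    {"dx": 0, "dy": 0, "dz": -35, "turn": 0, "grip": 0.5},
    {"dx": 0, "dy": 0, "dz": -30, "turn": 0, "grip": 0.5},
    {"dx": 0, "dy": -10, "dz": -15, "turn": 0, "grip": 0.5},
    {"dx": 0, "dy": -25, "dz": 0, "turn": 0, "grip": 0.5},
    {"dx": 0, "dy": -30, "dz": 0, "turn": 0, "grip": 0.5},
    {"dx": 0, "dy": -20, "dz": 0, "turn": 0, "grip": 0.5},
    {"dx": 0, "dy": -10, "dz": 0, "turn": 0.08, "grip": 0.5},
    {"dx": 0, "dy": 0, "dz": 0, "turn": 0.13, "grip": 0.5},
    {"dx": 0, "dy": 0, "dz": 0, "turn": 0.14, "grip": 0.5},
    {"dx": 0, "dy": 0, "dz": 0, "turn": 0.14, "grip": 0.5},
    {"dx": 0, "dy": 0, "dz": 0, "turn": 0.14, "grip": 0.5},
    {"dx": 0, "dy": 0, "dz": 0, "turn": 0.14, "grip": 0.5},
    {"dx": 0, "dy": 0, "dz": 0, "turn": 0.14, "grip": 0.5},
    {"dx": 0, "dy": 0, "dz": 0, "turn": 0.105, "grip": 0.5},
    {"dx": 0, "dy": 0, "dz": 0, "turn": 0, "grip": 0.5},
  ],
)

```text
clock: 47.2
tool_pos: [0.3548, 0.1922, 0.2696]
eef_rot: [0.961, 0.275, -0.0, 0.0]
contact_force: [0.2, -0.6, -3.1]
opening: 0.697
```

```bash
python3 go.py 0.355 -0.22 0.27 0.557; python3 -c "
from h import *
p=shot('wrist','w27')"
```

```text
clock 47.2 pos [0.3548 0.1922 0.2696] phi 0.5569 tilt [-0.0004 -0.0011] open 0.697 F [ 0.2 -0.6 -3.1] q7 -2.06
tool shift mm [-217.7  350.     0. ]
turn -0.0
```

View pics/w27.png

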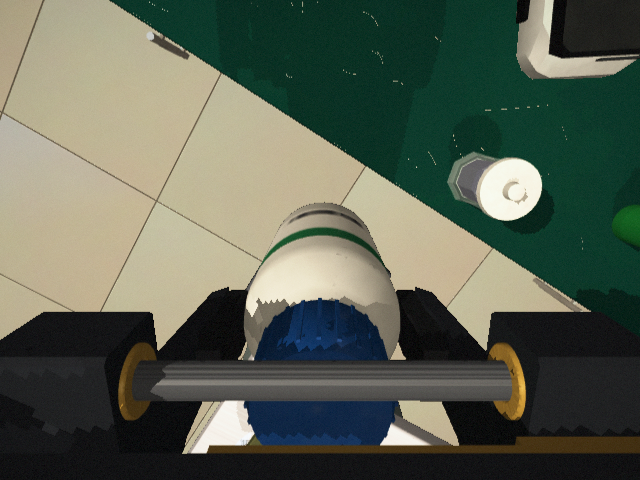

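send_rows(
  series=[
    {"dx": -9, "dy": 15, "dz": 0, "turn": 0, "grip": 0.5},
    {"dx": -18, "dy": 28, "dz": 0, "turn": 0, "grip": 0.5},
    {"dx": -19, "dy": 31, "dz": 0, "turn": 0, "grip": 0.5},
    {"dx": -19, "dy": 31, "dz": 0, "turn": 0, "grip": 0.5},
    {"dx": -19, "dy": 31, "dz": 0, "turn": 0, "grip": 0.5},
    {"dx": -19, "dy": 31, "dz": 0, "turn": 0, "grip": 0.5},
    {"dx": -19, "dy": 31, "dz": 0, "turn": 0, "grip": 0.5},
    {"dx": -19, "dy": 31, "dz": 0, "turn": 0, "grip": 0.5},
    {"dx": -19, "dy": 31, "dz": 0, "turn": 0, "grip": 0.5},
    {"dx": -19, "dy": 31, "dz": 0, "turn": 0, "grip": 0.5},
    {"dx": -19, "dy": 31, "dz": 0, "turn": 0, "grip": 0.5},
    {"dx": -14, "dy": 24, "dz": 0, "turn": 0, "grip": 0.5},
    {"dx": -6, "dy": 12, "dz": 0, "turn": 0, "grip": 0.5},
  ],
)

```text
clock: 48.55
tool_pos: [0.3587, -0.2291, 0.2694]
eef_rot: [0.962, 0.274, -0.0, 0.0]
contact_force: [0.1, -0.5, -3.8]
opening: 0.696
```

send_rows(
  series=[
    {"dx": 15, "dy": 10, "dz": 0, "turn": 0, "grip": 0.5},
    {"dx": 25, "dy": 18, "dz": 0, "turn": 0, "grip": 0.5},
    {"dx": 30, "dy": 22, "dz": 0, "turn": 0, "grip": 0.5},
    {"dx": 30, "dy": 22, "dz": 0, "turn": 0, "grip": 0.5},
    {"dx": 30, "dy": 22, "dz": 0, "turn": 0, "grip": 0.5},
    {"dx": 30, "dy": 22, "dz": 0, "turn": 0, "grip": 0.5},
    {"dx": 25, "dy": 18, "dz": 0, "turn": 0, "grip": 0.5},
    {"dx": 15, "dy": 10, "dz": 0, "turn": 0, "grip": 0.5},
    {"dx": 5, "dy": 5, "dz": 0, "turn": 0, "grip": 0.5},
    {"dx": 0, "dy": 0, "dz": 0, "turn": 0, "grip": 0.5},
    {"dx": 0, "dy": 0, "dz": 0, "turn": 0, "grip": 0.5},
  ],
)

```text
clock: 49.65
tool_pos: [0.6109, -0.2446, 0.2694]
eef_rot: [0.961, 0.275, -0.001, -0.0]
contact_force: [-0.2, -0.2, -3.1]
opening: 0.691
```

```bash
python3 go.py 0.625 -0.239 0.095 0.557
```

```text
clock 49.65 pos [ 0.6109 -0.2446  0.2694] phi 0.5575 tilt [-0.0021  0.0001] open 0.691 F [-0.2 -0.2 -3.1] q7 -1.05
tool shift mm [ 15.2   2.9 174.4]
turn 0.001
```

send_rows(
  series=[
    {"dx": 10, "dy": 2, "dz": 0, "turn": 0, "grip": 0.5},
    {"dx": 5, "dy": 1, "dz": 20, "turn": 0, "grip": 0.5},
    {"dx": 0, "dy": 0, "dz": 35, "turn": 0, "grip": 0.5},
    {"dx": 0, "dy": 0, "dz": 35, "turn": 0, "grip": 0.5},
    {"dx": 0, "dy": 0, "dz": 30, "turn": 0, "grip": 0.5},
    {"dx": 0, "dy": 0, "dz": 15, "turn": 0, "grip": 0.5},
    {"dx": 0, "dy": 0, "dz": 5, "turn": 0, "grip": 0.5},
    {"dx": 0, "dy": 0, "dz": 0, "turn": 0, "grip": 0.5},
    {"dx": 0, "dy": 0, "dz": 0, "turn": 0, "grip": 0.5},
  ],
)

```text
clock: 50.55
tool_pos: [0.6279, -0.2394, 0.1316]
eef_rot: [0.962, 0.275, 0.001, 0.001]
contact_force: [0.6, -0.9, -3.0]
opening: 0.694
```

```bash
python3 go.py 0.625 -0.239 0.095 0.557;python3 -c "
from h import *
p=shot('wrist','w28')
p=shot('side','s28');cv2.imwrite('pics/s28c.png',cv2.resize(p['img'][170:290,330:490][:,:,::-1],None,fx=4,fy=4,interpolation=cv2.INTER_CUBIC))"
```

```text
clock 50.55 pos [ 0.6279 -0.2394  0.1316] phi 0.5567 tilt [ 0.0032 -0.0006] open 0.694 F [ 0.6 -0.9 -3. ] q7 -1.14
tool shift mm [-2.3 -2.  36.5]
turn -0.0
```

View pics/w28.png

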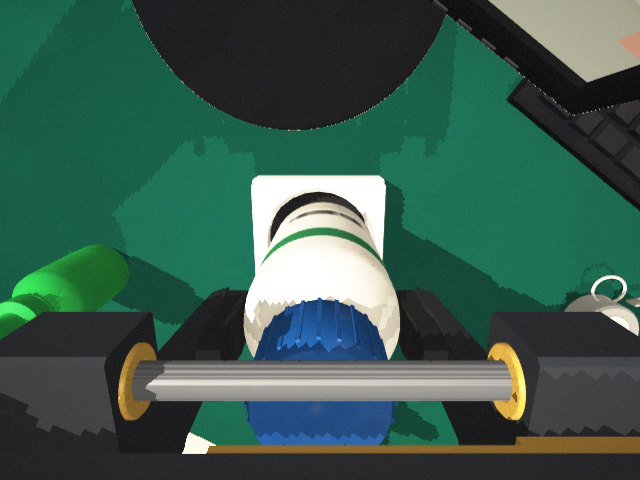

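View pics/s28c.png

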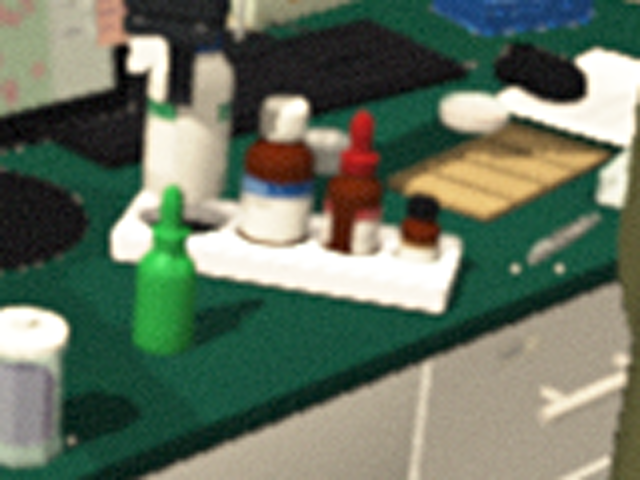

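send_rows(
  series=[
    {"dx": -2, "dy": -2, "dz": 0, "turn": 0, "grip": 0.5},
    {"dx": 0, "dy": 0, "dz": 6, "turn": 0, "grip": 0.5},
    {"dx": 0, "dy": 0, "dz": 6, "turn": 0, "grip": 0.5},
    {"dx": 0, "dy": 0, "dz": 0, "turn": 0, "grip": 0.5},
    {"dx": 0, "dy": 0, "dz": 0, "turn": 0, "grip": 0.5},
  ],
)

```text
clock: 51.15
tool_pos: [0.6236, -0.2386, 0.1173]
eef_rot: [0.961, 0.275, -0.0, -0.0]
contact_force: [-0.1, 0.3, -3.0]
opening: 0.693
```

```bash
python3 go.py 0.625 -0.239 0.095 0.557;python3 -c "
from h import *
p=shot('wrist','w29')"
```

```text
clock 51.15 pos [ 0.6236 -0.2386  0.1173] phi 0.5569 tilt [-0.0008  0.0002] open 0.693 F [-0.1  0.3 -3. ] q7 -1.15
tool shift mm [ 1.   1.1 22.3]
turn -0.0
```

View pics/w29.png

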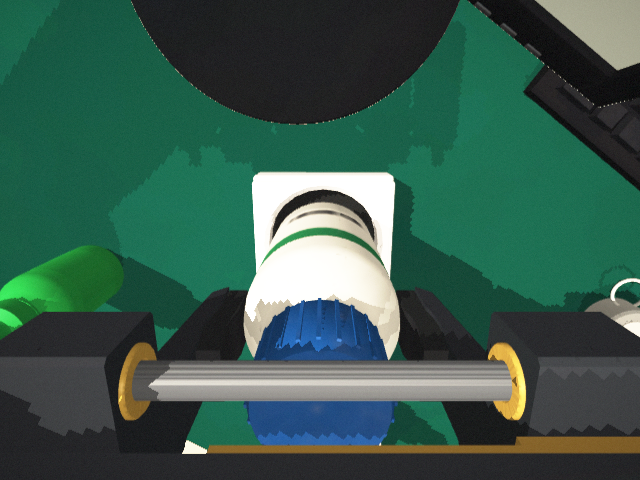

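send_rows(
  series=[
    {"dx": 1, "dy": 0, "dz": 5, "turn": 0, "grip": 0.5},
    {"dx": 0, "dy": 0, "dz": 5, "turn": 0, "grip": 0.5},
    {"dx": 0, "dy": 0, "dz": 5, "turn": 0, "grip": 0.5},
    {"dx": 0, "dy": 0, "dz": 3, "turn": 0, "grip": 0.5},
    {"dx": 0, "dy": 0, "dz": 2, "turn": 0, "grip": 0.5},
    {"dx": 0, "dy": 0, "dz": 0, "turn": 0, "grip": 0.5},
    {"dx": 0, "dy": 0, "dz": 0, "turn": 0, "grip": 0.5},
  ],
)

```text
clock: 51.9
tool_pos: [0.6248, -0.2382, 0.0979]
eef_rot: [0.961, 0.275, 0.0, 0.0]
contact_force: [0.6, 0.0, -3.2]
opening: 0.694
```

send_rows(
  series=[
    {"dx": 0, "dy": 0, "dz": 1, "turn": 0, "grip": 0.5},
    {"dx": 0, "dy": 0, "dz": 0, "turn": 0, "grip": 0.5},
  ],
)

```text
clock: 52.1
tool_pos: [0.6247, -0.2382, 0.0968]
eef_rot: [0.961, 0.275, 0.0, 0.0]
contact_force: [-0.5, -0.6, -3.7]
opening: 0.695
```

```bash
python3 go.py 0.625 -0.239 0.095 0.557;python3 -c "
from h import *
p=shot('wrist','w30')
p=shot('side','s30');cv2.imwrite('pics/s30c.png',cv2.resize(p['img'][170:290,330:490][:,:,::-1],None,fx=4,fy=4,interpolation=cv2.INTER_CUBIC))"
```

```text
clock 52.1 pos [ 0.6247 -0.2382  0.0968] phi 0.5569 tilt [ 0.0002 -0.0002] open 0.695 F [-0.5 -0.6 -3.7] q7 -1.17
tool shift mm [-0.2  0.8  1.8]
turn -0.0
```

View pics/w30.png

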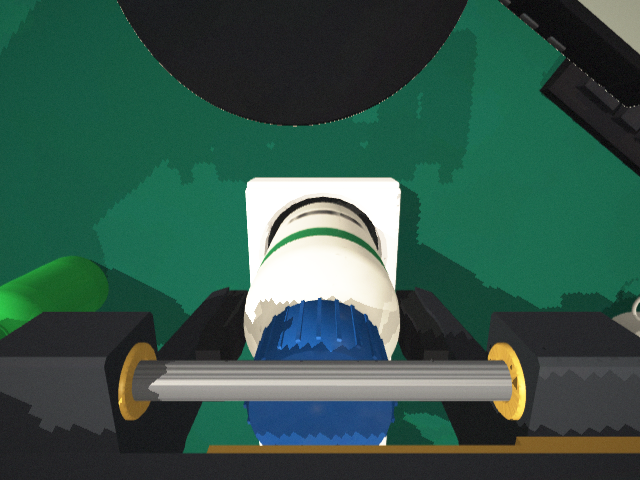

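View pics/s30c.png

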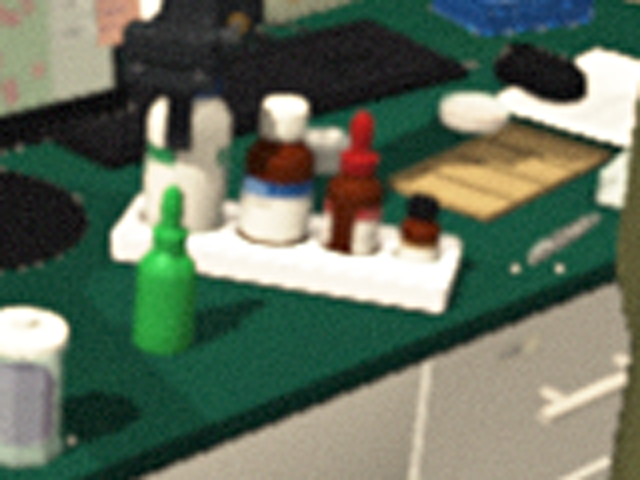

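send_rows(
  series=[
    {"dx": 0, "dy": 0, "dz": 1, "turn": 0, "grip": 0.5},
    {"dx": 0, "dy": 0, "dz": 0.5, "turn": 0, "grip": 0.5},
    {"dx": 0, "dy": 0, "dz": 0, "turn": 0, "grip": 0.5},
  ],
)

```text
clock: 52.5
tool_pos: [0.6246, -0.2382, 0.0951]
eef_rot: [0.961, 0.275, -0.0, -0.0]
contact_force: [0.9, -1.1, -3.3]
opening: 0.693
```

send_rows(
  series=[
    {"dx": 0, "dy": 0, "dz": 0.5, "turn": 0, "grip": 0.5},
    {"dx": 0, "dy": 0, "dz": 0, "turn": 0, "grip": 0.5},
  ],
)

```text
clock: 52.7
tool_pos: [0.6247, -0.2382, 0.095]
eef_rot: [0.961, 0.275, 0.0, 0.0]
contact_force: [-2.2, -0.4, -1.8]
opening: 0.694
```

send_rows(
  series=[
    {"dx": 0, "dy": 0, "dz": 0.5, "turn": 0, "grip": 0.5},
    {"dx": 0, "dy": 0, "dz": 0, "turn": 0, "grip": 0.5},
  ],
)

```text
clock: 52.9
tool_pos: [0.6248, -0.2382, 0.0949]
eef_rot: [0.962, 0.275, 0.0, 0.0]
contact_force: [-1.1, -1.1, 3.6]
opening: 0.698
```

send_rows(
  series=[
    {"dx": 0, "dy": 0, "dz": 0, "turn": 0, "grip": 0.75},
    {"dx": 0, "dy": 0, "dz": 0, "turn": 0, "grip": 0.82},
    {"dx": 0, "dy": 0, "dz": 0, "turn": 0, "grip": 0.9},
    {"dx": 0, "dy": 0, "dz": 0, "turn": 0, "grip": 0.95},
    {"dx": 0, "dy": 0, "dz": -15, "turn": 0, "grip": 0.95},
    {"dx": 0, "dy": 0, "dz": -30, "turn": 0, "grip": 0.95},
    {"dx": 0, "dy": 0, "dz": -45, "turn": 0, "grip": 1},
    {"dx": 0, "dy": 0, "dz": -50, "turn": 0, "grip": 1},
    {"dx": 0, "dy": 0, "dz": -45, "turn": 0, "grip": 1},
    {"dx": -20, "dy": -15, "dz": -15, "turn": 0, "grip": 1},
    {"dx": -40, "dy": -28, "dz": 0, "turn": 0, "grip": 1},
    {"dx": -40, "dy": -28, "dz": 0, "turn": 0, "grip": 1},
    {"dx": -40, "dy": -28, "dz": 0, "turn": 0, "grip": 1},
    {"dx": -40, "dy": -30, "dz": 0, "turn": 0, "grip": 1},
    {"dx": -30, "dy": -20, "dz": 0, "turn": 0, "grip": 1},
    {"dx": 0, "dy": 0, "dz": 0, "turn": 0, "grip": 1},
    {"dx": 0, "dy": 0, "dz": 0, "turn": 0, "grip": 1},
  ],
)

```text
clock: 54.6
tool_pos: [0.3679, -0.223, 0.2954]
eef_rot: [0.962, 0.274, 0.001, 0.001]
contact_force: [-0.7, 0.4, 0.0]
opening: 0.996
```

```bash
cat > fin.py <<'E'
from h import *
from plant import *
print(np.round(get_state()["tool_pos"],3))
O=np.array([.5482,-.2868]);d=np.array([np.cos(np.radians(-148.1)),np.sin(np.radians(-148.1))])
for n in("top","side"):
    p=shot(n,"f_"+n); W=cloud(p)
    for t,y,H in(("oil_mid",.0905,.072),("dropper_mid",.041,.132),("amber_mid",-.0195,.130),("white_mid",-.0905,.156),("jar_mid",None,.097)):
        for r in regions_of(p,t)[:3]:
            m=r["pixels"]&(p["depth"]>0); P=W[m]
            if len(P)<10: continue
            zt=np.percentile(P[:,2],97); T=P[P[:,2]>zt-0.008]
            c=T.mean(0); print(n,t,round(r["score"],2),"z",round(zt,3),"exp",H,"c",np.round(c,4),"exp",None if y is None else np.round(O+y*d,4))
    a=p["img"][160:290,380:510] if n=="top" else p["img"][170:290,330:490]
    cv2.imwrite(f'pics/f_{n}c.png',cv2.resize(a[:,:,::-1],None,fx=4,fy=4,interpolation=cv2.INTER_CUBIC))
E
python3 fin.py
```

```text
[ 0.368 -0.223  0.295]
top oil_mid 0.6 z 0.077 exp 0.072 c [ 0.4673 -0.3241  0.1025] exp [ 0.4714 -0.3346]
top dropper_mid 0.87 z 0.133 exp 0.132 c [ 0.5142 -0.3053  0.1298] exp [ 0.5134 -0.3085]
top dropper_mid 0.57 z 0.121 exp 0.132 c [ 0.5126 -0.1107  0.1191] exp [ 0.5134 -0.3085]
top amber_mid 0.62 z 0.134 exp 0.13 c [ 0.5639 -0.2739  0.1305] exp [ 0.5648 -0.2765]
top jar_mid 0.64 z 0.097 exp 0.097 c [0.4594 0.0663 0.0922] exp None
side oil_mid 0.55 z 0.071 exp 0.072 c [ 0.468  -0.3296  0.0683] exp [ 0.4714 -0.3346]
side dropper_mid 0.6 z 0.123 exp 0.132 c [ 0.5117 -0.3022  0.1212] exp [ 0.5134 -0.3085]
side dropper_mid 0.55 z 0.111 exp 0.132 c [ 0.5102 -0.1082  0.1113] exp [ 0.5134 -0.3085]
side amber_mid 0.71 z 0.128 exp 0.13 c [ 0.5601 -0.27    0.1265] exp [ 0.5648 -0.2765]
side white_mid 0.87 z 0.155 exp 0.156 c [ 0.6187 -0.2305  0.1528] exp [ 0.625 -0.239]
side jar_mid 0.73 z 0.088 exp 0.097 c [0.4532 0.073  0.0862] exp None
```

View pics/f_sidec.png

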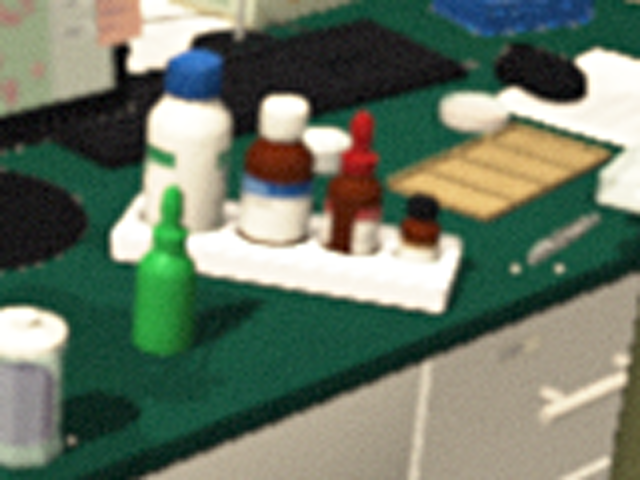

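View pics/f_topc.png

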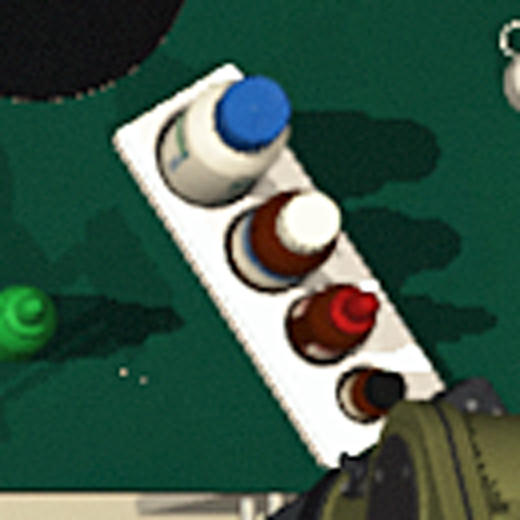

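View pics/f_top.png

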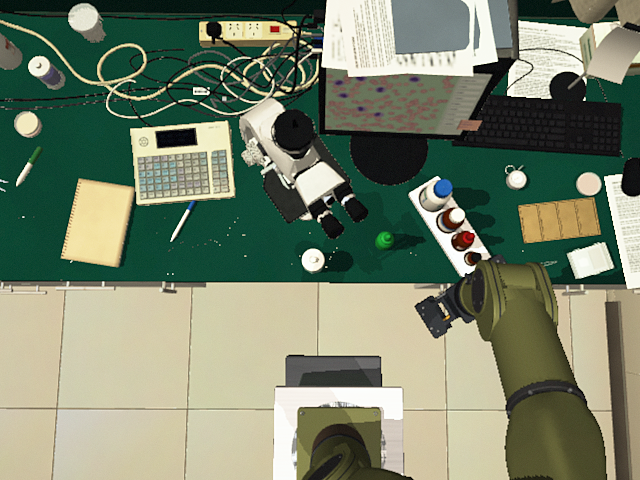

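```bash
python3 -c "
from plant import *
print(finish_job())"
```

```text
the job is handed in; nothing more can be done
None
```

All four bottles stand upright in their wells: oil in the slimmest, dropper in the second, amber in the third, white in the widest. I placed them in that order and handed the job in at about 55 s. I let go of each one only once it was at pad height. For dropper, amber and white, the wrist force also showed contact with the pad.

**Last checks**
- **Heights:** from the side camera, oil, amber and white tops read 71, 128 and 155 mm, against 72, 130 and 156 mm expected. The top camera put the dropper at 133 mm, against 132 mm expected.
- **Disagreements:** the side camera read the dropper top at 123 mm, but it also read it about 7 mm low on the bench (115 mm for 122 mm), so that is its bias. In the top view the arm partly hid the oil bottle, which upset its position and height (77 mm) there. The white bottle was not detected by the network in that view, though the picture shows it in its well.
- **Other objects:** the jar is within about 2 mm of where it started, which is measurement noise, and the green look-alike was not touched.
- **Robot:** the gripper was open and clear of everything when I handed in.

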